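# Set up the module bench and start the test run

### The job

Slide every power module on the green mat sideways into a white outline, one in each, lying squarely inside it, without ever lifting a module off the mat. Then set the sensor drive: turn the handwheel anticlockwise past its index by about a quarter turn, and come back clockwise until the white mark stands at the index, stopping there without running past, so that the play in the gear is taken up. Last, start the run by pressing the controller's keys fully one at a time, round, then square, then bar; at the finish the modules must still be in their outlines and the mark at the index, and the other things on the bench left where they are.

Things in the scene. Friction and masses are not known exactly. Their poses are not given: they have to be found in the camera images.
- mat: dark green flat mat, 380 (x) x 290 (y) mm, under 1 mm thick, fixed; origin at its centre on the work surface. Three white outlines lie in a row along its x axis on its +y half; the modules wait on its -y half.
- outline0 (a point): centre of a white rectangular outline on the mat, 74 mm (mat x) by 104 mm (mat y), at mat x = -115 mm, y = 65 mm, on the work surface
- outline1 (a point): centre of a white rectangular outline on the mat, 74 mm (mat x) by 104 mm (mat y), at mat x = 0 mm, y = 65 mm, on the work surface
- outline2 (a point): centre of a white rectangular outline on the mat, 74 mm (mat x) by 104 mm (mat y), at mat x = 115 mm, y = 65 mm, on the work surface
- module_fin: power module with a finned aluminium case 60 x 90 mm (x, y), 34 mm high, 0.4 to 0.75 kg, loose; may be absent. On top a black upright grip bar, 14 mm thick in x, 60 mm long in y, from 34 to 70 mm above the underside, centred. Origin: centre of the underside; z up, y along its length. It stands on the work surface and is to lie along the mat's y in an outline.
- module_plain: power module with a smooth steel case 60 x 80 mm (x, y), 34 mm high, 0.4 to 0.75 kg, loose; may be absent. On top a black upright grip bar, 14 mm thick in x, 60 mm long in y, from 34 to 70 mm above the underside, centred. Origin: centre of the underside; z up, y along its length. It stands on the work surface and is to lie along the mat's y in an outline.
- module_vent: power module with a grey slotted plastic case 52 x 90 mm (x, y), 34 mm high, 0.4 to 0.75 kg, loose; may be absent. On top a black upright grip bar, 14 mm thick in x, 60 mm long in y, from 34 to 70 mm above the underside, centred. Origin: centre of the underside; z up, y along its length. It stands on the work surface and is to lie along the mat's y in an outline.
- shaft (a joint): gear shaft under the handwheel, rad, 0 to 5, grows clockwise seen from above. It carries the sensor head 12 mm per rad along its rail. About 0.12 N m turns it (3 N at the crank); it stays where it is left.
- slack (a joint): free play of the handwheel on that shaft, rad, 0 to 0.45, grows clockwise. The wheel's angle is shaft + slack. Turned clockwise the wheel first runs slack up to 0.45, then drives the shaft; turned anticlockwise it first runs slack down to 0, then drives the shaft back. The play stays where it is left. When the mark is at the index, shaft + slack = 2.45; the wheel starts 0.9 to 2.9 rad clockwise of that.
- axis (a point): point on the vertical axis of the handwheel (dark steel disc, 120 mm across, its top 68 mm above the work surface, on a grey gearbox 150 x 150 x 50 mm that may be turned a little), at the height of the disc's top
- crank (a point): centre of the top end of the crank: an upright black round handle 20 mm thick, 46 mm tall (68 to 114 mm above the work surface), standing on the disc 40 mm from the axis, free to spin on its own pin, on the same radius as the wheel's white mark
- wheel_mark (a point): the white mark of the handwheel, a radial line; this point is at the rim, 60 mm from the axis; it turns with the wheel
- index (a point): where the wheel's mark belongs: 60 mm from the axis, in front of the small fixed white index block on the robot's side of the gearbox. The sensor head on its rail stands on the far side of the wheel, 120 mm high, more than 140 mm from the axis.
- key_round_top (a point): centre of the top face of the round key, cap 30 mm across, white, 48 mm above the work surface; one of three keys 62 mm apart in a line on the low grey controller box (210 x 90 x 30 mm) on the left; their order on the box varies
- key_round (a joint): travel of the round key, m: 0 up, 0.006 fully down (5 N), springs back; counts as pressed beyond 0.004
- key_square_top (a point): centre of the top face of the square key, cap 30 x 30 mm, white, 48 mm above the work surface; one of three keys 62 mm apart in a line on the low grey controller box (210 x 90 x 30 mm) on the left; their order on the box varies
- key_square (a joint): travel of the square key, m: 0 up, 0.006 fully down (5 N), springs back; counts as pressed beyond 0.004
- key_bar_top (a point): centre of the top face of the long bar key, cap 22 x 60 mm, white, 48 mm above the work surface; one of three keys 62 mm apart in a line on the low grey controller box (210 x 90 x 30 mm) on the left; their order on the box varies
- key_bar (a joint): travel of the long bar key, m: 0 up, 0.006 fully down (5 N), springs back; counts as pressed beyond 0.004
- screwdriver: bystander: screwdriver with a black handle, 200 mm; origin on its underside
- mallet: bystander: rubber mallet, 260 mm, wooden handle; origin on its underside
- brush: bystander: wooden-handled brush, 150 mm; origin on its underside
- tub: bystander: white round tub, 80 mm across, 70 mm high; origin on its underside
- charger: bystander: black adapter block, 110 x 60 x 35 mm; origin on its underside
There are look-alikes about, which are no part of the job. Leave any blue look-alike of the module_vent alone. What is shaped like the module_plain but purple is not meant.

How it is judged:
On the way, in this order (a step that is already met when the one before it is completed fails the run):
1. every module present lies at rest in a white outline (((horizontal distance between module_fin and outline0 below 0.015 m and angle between the y axis of module_fin and the y axis of mat, either way round below 0.2 rad) or (horizontal distance between module_fin and outline1 below 0.015 m and angle between the y axis of module_fin and the y axis of mat, either way round below 0.2 rad) or (horizontal distance between module_fin and outline2 below 0.015 m and angle between the y axis of module_fin and the y axis of mat, either way round below 0.2 rad)) and height (world z) of each of module_fin, module_plain, module_vent below 0.005 m and linear speed of each of module_fin, module_plain, module_vent below 0.02 m/s and ((horizontal distance between module_plain and outline0 below 0.015 m and angle between the y axis of module_plain and the y axis of mat, either way round below 0.2 rad) or (horizontal distance between module_plain and outline1 below 0.015 m and angle between the y axis of module_plain and the y axis of mat, either way round below 0.2 rad) or (horizontal distance between module_plain and outline2 below 0.015 m and angle between the y axis of module_plain and the y axis of mat, either way round below 0.2 rad)) and ((horizontal distance between module_vent and outline0 below 0.015 m and angle between the y axis of module_vent and the y axis of mat, either way round below 0.2 rad) or (horizontal distance between module_vent and outline1 below 0.015 m and angle between the y axis of module_vent and the y axis of mat, either way round below 0.2 rad) or (horizontal distance between module_vent and outline2 below 0.015 m and angle between the y axis of module_vent and the y axis of mat, either way round below 0.2 rad))), for 0.2 s.
2. the handwheel has been turned anticlockwise well past the index, driving the shaft past its setting (shaft below 1.75) (value of joint shaft below 1.75 rad), for 0.05 s.
3. the mark has come back clockwise to the index with the play taken up (horizontal distance between wheel_mark and index below 0.009 m and value of joint slack above 0.37 rad), for 0.3 s.
4. the round key is pressed, the others being up (value of joint key_round above 0.004 m and value of joint each of key_square, key_bar below 0.0015 m), for 0.05 s.
5. the square key is pressed, the others being up (value of joint key_square above 0.004 m and value of joint each of key_round, key_bar below 0.0015 m), for 0.05 s.
6. the bar key is pressed, the others being up (value of joint key_bar above 0.004 m and value of joint each of key_round, key_square below 0.0015 m), for 0.05 s.
At the end, for the whole second after the job is handed in: Every module present stands on the mat in an outline: centre within 15 mm of the outline's, its length within 0.2 rad of the mat's y, at rest. The wheel's mark is within 9 mm of the index and the play is taken up clockwise (slack above 0.37). All keys are up (all of step 1 and all of step 3 and value of joint each of key_round, key_square, key_bar below 0.0015 m); the robot touches nothing.
It fails at once if a module lifted (over 15 mm) or tipped (over 0.35 rad) (height (world z) of any of module_fin, module_plain, module_vent above 0.015 m or angle between any of module_fin, module_plain, module_vent's own z axis and vertical above 0.35 rad).
It fails at once if two keys pressed at once (value of joint each of key_round, key_square above 0.003 m or value of joint each of key_round, key_bar above 0.003 m or value of joint each of key_square, key_bar above 0.003 m).
It fails at once if a bystander moved more than 40 mm (distance of any of screwdriver, mallet, brush, tub, charger from where it was at the start of the episode above 0.04 m).
Of module_fin, module_plain, module_vent only 2 to 3 are there at a start; the rules pass over those that are not, and their reading is None.
At some moment in a run one of module_fin, module_plain, module_vent may be knocked a few centimetres aside while the robot is not near it.
Once in a run the grip may slacken for a moment while it holds something.
It also fails if it takes over 208 s, if anything falls off the work surface, if the arm or the gripper's body presses on something with over 40 N, if the wrist force passes 120 N, or if a joint passes its speed limit or range.

### The arm

A 6-joint arm with a two-finger parallel gripper is mounted at the origin on the work surface. World frame = base frame: x ahead of the robot, y to its left, z up, the work surface at z = 0. Lengths are in m, angles in rad, forces in N, time in s.
With the tool pointing down it reaches from about 0.25 to 0.775 m from the base axis. Payload 8.9 kg.
Tool frame: the origin (TCP) lies midway between the tips of the shut fingers; the grasp point (between the pads) lies 19 mm behind it; z points along the fingers, y is the direction in which the jaws open and shut (so a half turn about z gives the same grasp; the last joint's range is limited). The gripper opens to 85 mm and grips with 20 to 120 N. Pads are 22 mm wide; open, the fingers measure 114 mm over their backs; the gripper's body (76 mm by 85 mm) begins 54 mm behind the grasp point. The pads swing forward as they close: fully open they stand 13 mm farther back than shut.
Start: joints at [1.103, 0.291, -0.153, 1.127, 0, 1.431], TCP at [0.17, 0.497, 0.231] pointing down, gripper open.
Joint ranges: [-2.52, 2.52], [-0.91, 1.74], [-1.3, 1.37], [-1.96, 2.02], [-1.52, 1.47], [-3.14, 3.14]. Speed limits (rad/s): [2.22, 2.22, 2.79, 3.14, 3.14, 3.14].

### API

Orientations are given as a unit quaternion [w, x, y, z].
In Python, from plant import get_state, get_image, camera_model, job_done, cut_out gives the robot as it stands.
- The arm moves only by the tool carry_out, never from a script. Its argument "rows" is a list of rows, each a list of 3 entries, a list of its own where there are three numbers: the opening, from -1 (shut) to 1 (fully open), then the shift along the tool's x, y, z in m, then the turn, a rotation vector about the tool's x, y, z in rad. A call has 1 to 12 rows; each row is the pose to reach, as a shift and turn from the pose commanded when the call began, along the tool's axes at that moment; what a row does not reach only later rows make up. A row lasts 1/8 s, in which the tool goes at most 62.5 mm and 10.7 degrees, less where a joint would pass 70% of its speed; a pose out of reach is approached as far as the arm can. A call with a gripper value outside its range is refused whole. The fingers move at their own pace and stop on an object; "force" is the grip in N (left out, the last holds). Time passes only in rows, so rows that repeat a pose let the fingers close. It gives the time, the measured TCP pose, the force and the opening at its end, in the units of the state.
- get_state(): the state, without advancing time (a new reading comes with each control period).
- get_image(name): name is "scene" or "top" or "wrist"; returns the picture (384x512x3 uint8, red, green, blue); there is no depth.
- camera_model(name): a dict with "fx", "fy", "cx", "cy" (pixels), "k1" (the pictures are not rectified: a ray, as slopes to the right and down, at radius r is drawn at 1 + k1 r^2 times it, then the intrinsics apply), "rvec" (rotation vector, rad) and "tvec" (3), from world to camera coordinates, as OpenCV has them. Camera axes: x right, y down, z forward; pixel columns grow to the right and rows downward; lengths in m; the calibration is good to about 2 mm. A picture is of the moment at which its call begins: read the wrist's pose just before it. camera_model takes no time and is no camera call; for the wrist camera it gives the pose at the moment of the call.
- job_done(): hands the job in, once; it reports no verdict.
Trained networks look in the newest picture that a camera, given by its name, has taken for a name from the list of things; names that differ only in an ending like _2 or _b are one class to them, and where a whole thing is asked for, a point or a joint stands for the part that bears it (a point fixed in the world has none). Each returns a list of dicts, best first, with "p" (0 to 1); they miss things now and then, are a little off and sometimes report something else, mostly with a low value. They report only what shows in the picture. A call takes as long as a camera call. They do not tell look-alikes from the thing itself.
- cut_out(camera, query): "region" (384x512 bool, what is visible of it) and "uv" ([column, row] in pixels, amid what is visible of it).
The state is a dict: "clock": time; "joints": joint angles; "joint_velocities": joint speeds; "tau": joint torques, N m; "tool_pos": TCP position; "tcp_rot": TCP orientation; "wrist_force": force on the tool from outside, world axes, zero at the start; "torque": the same for the moment, N m; "gripper_width": opening from 0.0 (shut) to 1.0 (fully open).
Only numpy, scipy, OpenCV 4.12 (cv2) and the standard library are available. Lean on these libraries where they do the work, as an engineer would, in place of code of your own. Each camera call takes 0.05 s, during which the arm holds its last target.

## Working session

There is one attempt and no reset: what is moved stays moved. The work goes in short steps, Python scripts to look and compute and a tool call to move; the robot and the scene stay as the last step left them, time stands still between calls to the robot, and variables do not carry over. Pictures are saved under pics/ and viewed, and the job is handed in when it is done.

Besides the shell and the picture viewer there is one more tool, called after "Emit:" by a JSON object that holds its "api" and its "payload". carry_out: Moves the arm, as the interface text tells. Its arguments: {"type":"object","properties":{"rows":{"type":"array","items":{"type":"array"}},"force":{"type":"number"}},"required":["rows"]}

```bash
ls; mkdir -p pics; python3 - <<'E'
from plant import *
import cv2
s=get_state()
for k,v in s.items(): print(k,v)
for n in ["scene","top","wrist"]:
    im=get_image(n); cv2.imwrite(f"pics/a_{n}.png",im[:,:,::-1]); print(n,camera_model(n))
E
```

```text
pics
clock 0.0
joints [ 1.10268721e+00  2.91269983e-01 -1.54156478e-01  1.12667674e+00
 -4.99888155e-06  1.43151478e+00]
joint_velocities [-5.24187028e-06  1.03947284e-03 -6.51316611e-04  1.24523619e-04
 -1.23245741e-03 -5.15988213e-04]
tau [-1.00431724e-03 -5.37141895e+01  3.31365931e+01  1.59165548e-02
 -2.60405704e-04  3.03470827e-06]
tool_pos [0.16932619 0.4964742  0.23072639]
tcp_rot [-1.93024413e-04  1.63674013e-01  9.86514263e-01 -6.24282266e-04]
wrist_force [ 0.38715343 -0.93078448 -0.45830099]
torque [0.00699502 0.01747485 0.01589014]
gripper_width 0.9987951756457686
scene {'fx': 438.59770581981354, 'fy': 438.59770581981354, 'cx': 250.86171657273883, 'cy': 187.4837320459895, 'k1': -0.14905245182060378, 'rvec': array([ 2.06311531,  1.46564363, -0.52001009]), 'tvec': array([-0.16943925, -0.30201919,  2.02432299])}
top {'fx': 452.1987045963893, 'fy': 452.1987045963893, 'cx': 249.47599453257064, 'cy': 195.7031146167428, 'k1': -0.05715101354341896, 'rvec': array([ 2.17819756, -2.12275499,  0.16872097]), 'tvec': array([-0.00331632,  0.51289466,  1.321745  ])}
wrist {'fx': 320.32453625709104, 'fy': 320.32453625709104, 'cx': 257.07920792924307, 'cy': 189.52173060454228, 'k1': -0.08423641211429624, 'rvec': array([-2.33902003, -1.67380335, -0.26095659]), 'tvec': array([-0.52458827, -0.04174262,  0.38147222])}
```

View pics/a_scene.png

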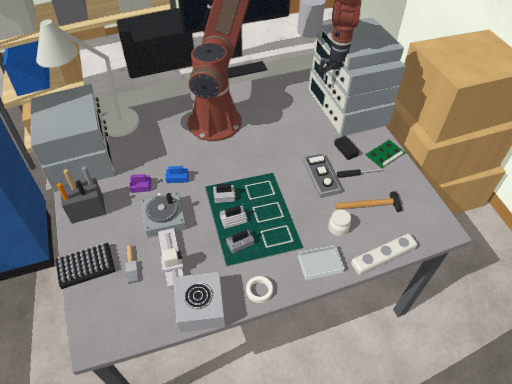

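View pics/a_top.png

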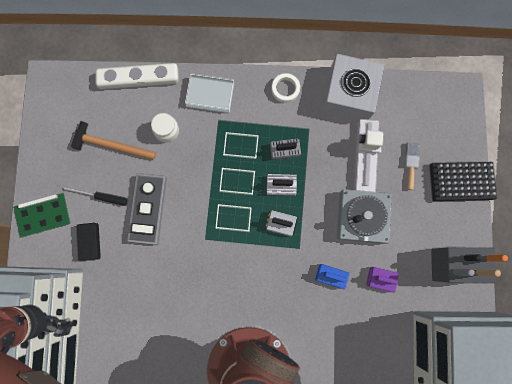

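View pics/a_wrist.png

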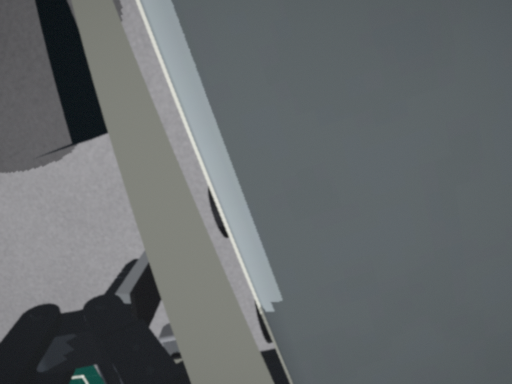

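```bash
cat > h.py <<'E'
import numpy as np, cv2
from scipy.spatial.transform import Rotation as R
from plant import *
def KD(m):
    K=np.array([[m['fx'],0,m['cx']],[0,m['fy'],m['cy']],[0,0,1.]]); return K,np.array([m['k1'],0,0,0,0.])
def proj(m,P):
    K,D=KD(m); return cv2.projectPoints(np.asarray(P,float).reshape(-1,1,3),m['rvec'],m['tvec'],K,D)[0].reshape(-1,2)
def rays(m,uv):
    K,D=KD(m); u=cv2.undistortPoints(np.asarray(uv,float).reshape(-1,1,2),K,D).reshape(-1,2)
    Rm=cv2.Rodrigues(m['rvec'])[0]; d=np.c_[u,np.ones(len(u))]@Rm; c=-Rm.T@m['tvec']; return c,d/np.linalg.norm(d,axis=1)[:,None]
def onz(m,uv,z):
    c,d=rays(m,uv); return c+d*((z-c[2])/d[:,2])[:,None]
def tri(lst):
    A=np.zeros((3,3));b=np.zeros(3);L=[]
    for m,uv in lst:
        c,d=rays(m,[uv]);P=np.eye(3)-np.outer(d[0],d[0]);A+=P;b+=P@c;L.append((c,d[0]))
    x=np.linalg.solve(A,b); return x,[np.linalg.norm(np.cross(x-c,d)) for c,d in L]
def tool():
    s=get_state(); q=s['tcp_rot']; return s['tool_pos'],R.from_quat([q[1],q[2],q[3],q[0]])
def todelta(target,yaw=None):
    """tool-frame shift and rotvec to reach world pos, tool down with jaw(y) axis at world yaw"""
    p,r=tool(); sh=r.inv().apply(np.asarray(target)-p)
    rv=None
    if yaw is not None:
        y=np.array([np.cos(yaw),np.sin(yaw),0]); z=np.array([0,0,-1.]); c=[]
        for s in (1,-1):
            M=np.c_[np.cross(s*y,z),s*y,z]; c.append((r.inv()*R.from_matrix(M)).as_rotvec())
        rv=min(c,key=np.linalg.norm)
    return sh.round(4),None if rv is None else rv.round(4)
def save(name,im,scale=1,crop=None):
    if crop: x0,y0,x1,y1=crop; im=im[y0:y1,x0:x1]
    im=cv2.resize(im,None,fx=scale,fy=scale,interpolation=cv2.INTER_CUBIC) if scale!=1 else im
    cv2.imwrite(f"pics/{name}.png",im[:,:,::-1])
E
python3 - <<'E'
from h import *
t=get_image("top");mt=camera_model("top")
save("b_top",t,3.5,(195,110,415,260))
for q in ["module_fin","module_plain","module_vent","crank","wheel_mark","key_round_top","key_square_top","key_bar_top","mat"]:
    for d in cut_out("top",q)[:4]: 
        print(q,round(d['p'],2),np.round(d['uv'],1),d['region'].sum(),onz(mt,[d['uv']],0.04).round(3))
p,r=tool(); print(p,r.as_matrix().round(3))
# mat corners
hsv=cv2.cvtColor(t,cv2.COLOR_RGB2HSV)
m=((hsv[:,:,0]>65)&(hsv[:,:,0]<95)&(hsv[:,:,1]>100)).astype(np.uint8)
n,l,st,c=cv2.connectedComponentsWithStats(m); i=1+st[1:,4].argmax()
rect=cv2.minAreaRect(np.argwhere(l==i)[:,::-1].astype(np.float32)); bp=cv2.boxPoints(rect); print(bp,onz(mt,bp,0.0).round(3))
E
```

```text
module_fin 0.91 [281.1 185.8] 608 [[ 0.545 -0.085  0.04 ]]
module_plain 0.8 [382.3 281.6] 616 [[ 0.267 -0.388  0.04 ]]
module_plain 0.62 [282.5 224.8] 551 [[ 0.428 -0.091  0.04 ]]
module_vent 0.88 [287.4 149. ] 548 [[ 0.66  -0.102  0.04 ]]
module_vent 0.68 [332.9 274.6] 559 [[ 0.284 -0.241  0.04 ]]
module_vent 0.34 [163.4 124.8] 630 [[0.726 0.28  0.04 ]]
crank 0.96 [367.7 216. ] 1238 [[ 0.46  -0.346  0.04 ]]
wheel_mark 0.82 [364.8 212.4] 1290 [[ 0.471 -0.338  0.04 ]]
wheel_mark 0.47 [252.  187.2] 9479 [[0.538 0.003 0.04 ]]
key_round_top 0.62 [148.4 188.2] 74 [[0.527 0.314 0.04 ]]
key_round_top 0.44 [368.9 213.5] 1279 [[ 0.468 -0.35   0.04 ]]
key_square_top 0.63 [365.7 213.7] 1278 [[ 0.467 -0.34   0.04 ]]
key_square_top 0.43 [144.4 210.1] 112 [[0.461 0.323 0.04 ]]
key_bar_top 0.65 [145.6 227. ] 180 [[0.41  0.316 0.04 ]]
key_bar_top 0.31 [105.1 143.4] 882 [[0.662 0.456 0.04 ]]
mat 0.8 [251.1 184.2] 9550 [[0.548 0.006 0.04 ]]
[0.16951441 0.49687996 0.23128941] [[-0.946  0.323 -0.   ]
 [ 0.323  0.946 -0.   ]
 [ 0.    -0.    -1.   ]]
[[204.91983 238.82144]
 [216.50261 120.0978 ]
 [309.93045 129.2127 ]
 [298.34766 247.93634]] [[ 0.382  0.142  0.   ]
 [ 0.758  0.12   0.   ]
 [ 0.736 -0.177  0.   ]
 [ 0.362 -0.143  0.   ]]
```

View pics/b_top.png

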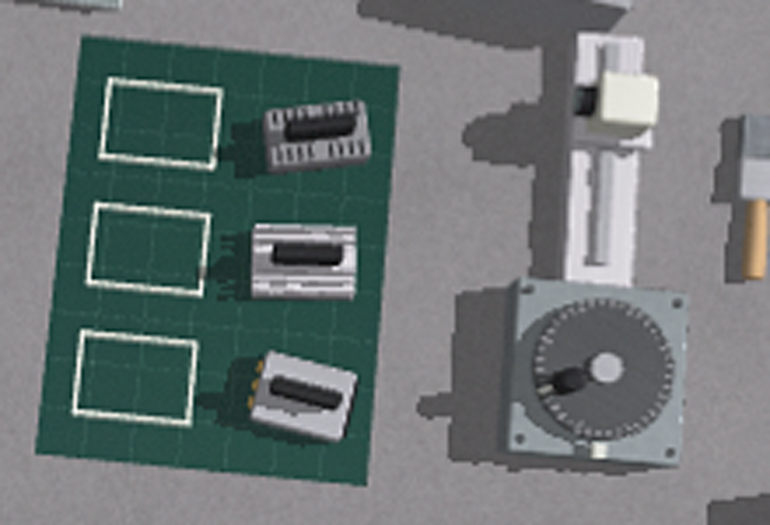

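```bash
python3 - <<'E'
from h import *
p,r=tool();m=camera_model("wrist");Rm=cv2.Rodrigues(m['rvec'])[0];c=-Rm.T@m['tvec']
print("cam in tool",r.inv().apply(c-p).round(3)); print("cam axes in tool\n",(r.as_matrix().T@Rm.T).round(3))
# desired: above mat, jaws along mat x(yaw -0.06)
for z in (0.231,0.4): print(todelta([0.50,-0.02,z],-0.06))
E
```

```text
cam in tool [ 0.077  0.    -0.144]
cam axes in tool
 [[ 0.    -0.952 -0.306]
 [ 1.     0.    -0.   ]
 [ 0.    -0.306  0.952]]
(array([-4.797e-01, -3.825e-01,  3.000e-04]), array([-1.000e-04,  0.000e+00,  1.302e+00]))
(array([-0.4797, -0.3825, -0.1687]), array([-1.000e-04,  0.000e+00,  1.302e+00]))
```

Emit:
{"api": "carry_out", "payload": {"rows": [[1,[0,0,-0.06],[0,0,0]],[1,[-0.06,-0.05,-0.12],[0,0,0.15]],[1,[-0.48,-0.38,-0.17],[0,0,1.3]],[1,[-0.48,-0.38,-0.17],[0,0,1.3]],[1,[-0.48,-0.38,-0.17],[0,0,1.3]],[1,[-0.48,-0.38,-0.17],[0,0,1.3]],[1,[-0.48,-0.38,-0.17],[0,0,1.3]],[1,[-0.48,-0.38,-0.17],[0,0,1.3]],[1,[-0.48,-0.38,-0.17],[0,0,1.3]],[1,[-0.48,-0.38,-0.17],[0,0,1.3]],[1,[-0.48,-0.38,-0.17],[0,0,1.3]],[1,[-0.48,-0.38,-0.17],[0,0,1.3]]]}}

```text
clock: 2.15
tool_pos: [0.5027, -0.0211, 0.4007]
tcp_rot: [0.0, 0.729, 0.685, -0.0]
wrist_force: [-0.9, 0.2, 0.1]
gripper_width: 1.0
```

```bash
python3 - <<'E'
from h import *
p,r=tool();print(p,r.as_matrix().round(3),get_state()['joints'].round(2))
np.savez("w1.npz",im=get_image("wrist"),**camera_model("wrist")); save("c_w",np.load("w1.npz")['im'],1.5)
E
```

```text
[ 0.50274917 -0.02110538  0.40070253] [[ 0.062  0.998 -0.   ]
 [ 0.998 -0.062 -0.   ]
 [-0.001 -0.    -1.   ]] [-0.19  0.22  0.19  1.54 -0.    1.45]
```

View pics/c_w.png

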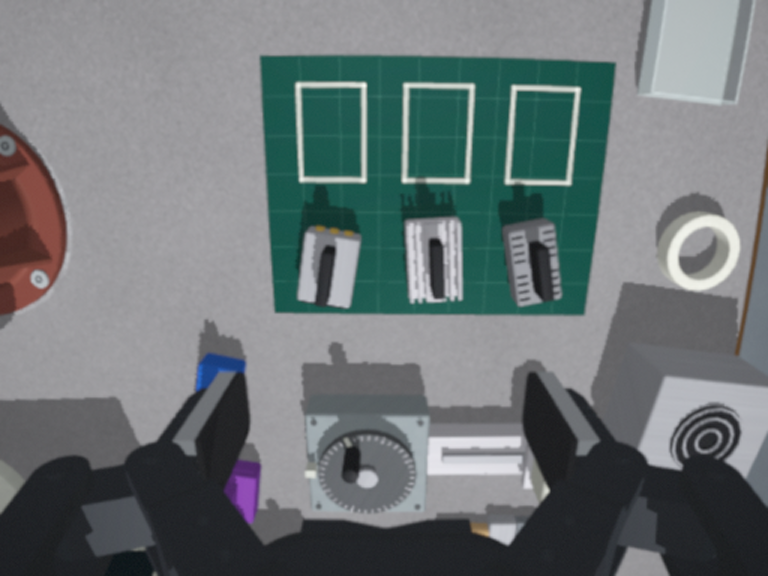

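```bash
cat >> h.py <<'E'
from scipy.optimize import minimize
DIM={'module_fin':(60,90),'module_plain':(60,80),'module_vent':(52,90)}
def box(cx,cy,yaw,dx,dy,z0,z1):
    P=np.array([[sx*dx/2,sy*dy/2,z] for sx in(-1,1) for sy in(-1,1) for z in(z0,z1)])
    c,s=np.cos(yaw),np.sin(yaw); P[:,:2]=P[:,:2]@np.array([[c,s],[-s,c]]); return P+[cx,cy,0]
def sil(m,v,name,shape=(384,512),ss=2,dz=0):
    a,b=DIM[name]; M=np.zeros((shape[0]*ss,shape[1]*ss),np.uint8)
    for B in (box(*v,a/1e3,b/1e3,dz,.034+dz),box(*v,.014,.06,.034+dz,.07+dz)):
        h=cv2.convexHull(((proj(m,B)+.5)*ss-.5).astype(np.float32)); cv2.fillConvexPoly(M,np.round(h*16).astype(np.int32),1,shift=4)
    return M
def fit(views,name,v0,dz=0):
    def cost(v,dz=dz):
        t=0
        for m,reg in views:
            M=sil(m,v,name,dz=dz); G=np.kron(reg.astype(np.uint8),np.ones((2,2),np.uint8)); t+=1-(M&G).sum()/(M|G).sum()
        return t/len(views)
    sim=np.array(v0)+np.array([[0,0,0],[.008,0,0],[0,.008,0],[0,0,.12]])
    o=minimize(cost,v0,method='Nelder-Mead',options=dict(initial_simplex=sim,xatol=1e-4,fatol=1e-4)); return o.x,o.fun
def matfit(m,im,c0=(.56,-.015),yaw0=-.059):
    """fit mat pose from white outlines: refine by subpixel centroids of white in outlines"""
    g=cv2.cvtColor(im,cv2.COLOR_RGB2HSV); wh=((g[:,:,2]>170)&(g[:,:,1]<60)).astype(np.float32); wh=cv2.GaussianBlur(wh,(0,0),2.0)
    u=np.linspace(-1,1,41); E=[]
    for ox in (-.115,0,.115):
        for s in (-1,1): E+= [np.c_[ox+u*.037,np.full(41,.065+s*.052)],np.c_[np.full(41,ox+s*.037),.065+u*.052]]
    E=np.vstack(E)
    def cost(v):
        c,s=np.cos(v[2]),np.sin(v[2]); W=E@np.array([[c,s],[-s,c]])+v[:2]; q=proj(m,np.c_[W,np.zeros(len(W))]).astype(np.float32)
        return -cv2.remap(wh,q[:,0].reshape(1,-1),q[:,1].reshape(1,-1),cv2.INTER_LINEAR).mean()
    best=min((minimize(cost,[c0[0]+a,c0[1]+b,yaw0],method='Nelder-Mead',options=dict(initial_simplex=np.array([c0[0]+a,c0[1]+b,yaw0])+np.array([[0,0,0],[.006,0,0],[0,.006,0],[0,0,.03]]),xatol=1e-5,fatol=1e-6)) for a in(-.008,0,.008) for b in(-.008,0,.008)),key=lambda o:o.fun)
    return best.x,best.fun
E
python3 - <<'E'
from h import *
w=get_image("wrist");mw=camera_model("wrist");t=get_image("top");mt=camera_model("top")
print("mat wrist",matfit(mw,w)); print("mat top",matfit(mt,t))
ini={'module_fin':(.545,-.085,-.06),'module_plain':(.428,-.091,-.2),'module_vent':(.66,-.1,.1)}
for n,v in ini.items():
    W=[d for d in cut_out("wrist",n) ]; T=cut_out("top",n)
    for d in W: print(' w',n,round(d['p'],2),np.round(d['uv']))
    pick=lambda L,m: min(L,key=lambda d:np.linalg.norm(onz(m,[d['uv']],.04)[0,:2]-v[:2]))
    dw=pick(W,mw);dt=pick(T,mt)
    a=fit([(mw,dw['region'])],n,v); b=fit([(mt,dt['region'])],n,v)
    hts=[(dz,round(fit([(mw,dw['region']),(mt,dt['region'])],n,a[0],dz)[1],3)) for dz in (-.02,-.01,0,.01,.02)]
    print(n,a[0].round(4),round(a[1],3),b[0].round(4),round(b[1],3),hts)
    o=w.copy(); M=sil(mw,a[0],n,ss=1); cs,_=cv2.findContours(M,0,1); cv2.drawContours(w,cs,-1,(255,0,0),1)
save("d_w",w,3,(170,30,420,220))
E
```

```text
mat wrist (array([ 0.55972406, -0.01254911, -0.06960775]), np.float64(-0.44623392820358276))
mat top (array([ 0.55950233, -0.01702098, -0.07440547]), np.float64(-0.04624665156006813))
 w module_fin 0.64 [289. 177.]
module_fin [ 0.5529 -0.0844  0.0386] 0.103 [ 0.545 -0.085 -0.06 ] 1.0 [(-0.02, np.float64(0.526)), (-0.01, np.float64(0.538)), (0, np.float64(0.552)), (0.01, np.float64(0.567)), (0.02, np.float64(0.583))]
 w module_plain 0.79 [163. 327.]
 w module_plain 0.71 [220. 178.]
module_plain [ 0.4352 -0.0857 -0.2396] 0.055 [ 0.428 -0.091 -0.2  ] 1.0 [(-0.02, np.float64(0.523)), (-0.01, np.float64(0.521)), (0, np.float64(0.527)), (0.01, np.float64(0.541)), (0.02, np.float64(0.557))]
 w module_vent 0.87 [354. 174.]
 w module_vent 0.74 [142. 244.]
module_vent [ 0.6653 -0.0942  0.185 ] 0.085 [ 0.66 -0.1   0.1 ] 1.0 [(-0.02, np.float64(0.524)), (-0.01, np.float64(0.531)), (0, np.float64(0.542)), (0.01, np.float64(0.557)), (0.02, np.float64(0.572))]
```

View pics/d_w.png

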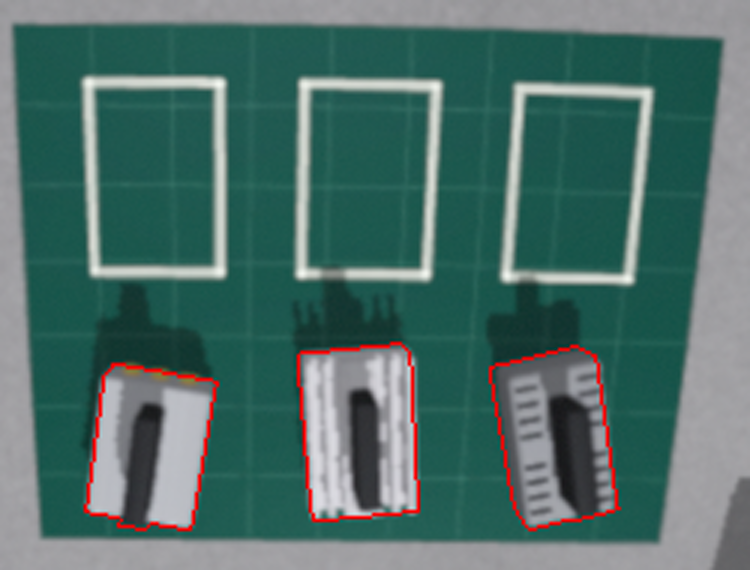

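```bash
python3 - <<'E'
from h import *
mt=camera_model("top"); t=cv2.imread("pics/a_top.png")[:,:,::-1].copy()
print("mat top",matfit(mt,t))
sc=get_image("scene");ms=camera_model("scene");w=get_image("wrist");mw=camera_model("wrist")
save("e_s",sc,4,(190,160,310,270))
V={'module_fin':( 0.5529,-0.0844,0.0386),'module_plain':( 0.4352,-0.0857,-0.2396),'module_vent':( 0.6653,-0.0942,0.185)}
for n,v in V.items():
    pick=lambda L,m: min(L,key=lambda d:np.linalg.norm(onz(m,[d['uv']],.04)[0,:2]-v[:2]))
    ds=pick(cut_out("scene",n),ms); dw=pick(cut_out("wrist",n),mw)
    b=fit([(ms,ds['region'])],n,v)
    print(n,b[0].round(4),round(b[1],3),[(dz,round(fit([(mw,dw['region']),(ms,ds['region'])],n,v,dz)[1],3)) for dz in (-.02,-.01,0,.01,.02)])
E
```

```text
mat top (array([ 0.56029411, -0.01515839, -0.07301313]), np.float64(-0.2084604650735855))
module_fin [ 0.5495 -0.0877  0.0448] 0.136 [(-0.02, np.float64(0.249)), (-0.01, np.float64(0.178)), (0, np.float64(0.14)), (0.01, np.float64(0.165)), (0.02, np.float64(0.236))]
module_plain [ 0.43   -0.0877 -0.2869] 0.098 [(-0.02, np.float64(0.227)), (-0.01, np.float64(0.16)), (0, np.float64(0.108)), (0.01, np.float64(0.113)), (0.02, np.float64(0.177))]
module_vent [ 0.6619 -0.0954  0.1745] 0.089 [(-0.02, np.float64(0.279)), (-0.01, np.float64(0.191)), (0, np.float64(0.096)), (0.01, np.float64(0.117)), (0.02, np.float64(0.226))]
```

View pics/e_s.png

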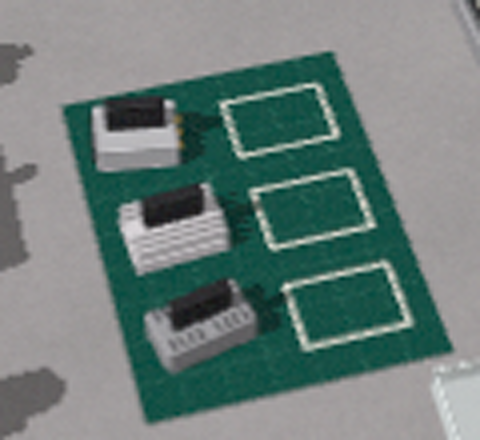

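```bash
python3 - <<'E'
from h import *
print(todelta([.434,-.0862,.13],-.25)); print(todelta([.434,-.0862,.043],-.25))
E
```

```text
(array([-0.0722, -0.063 ,  0.2713]), array([-0.   ,  0.   ,  0.192]))
(array([-0.0722, -0.063 ,  0.3583]), array([-0.   ,  0.   ,  0.192]))
```

Emit:
{"api": "carry_out", "payload": {"rows": [[1,[-0.07,-0.06,0.05],[0,0,0.19]],[1,[-0.072,-0.063,0.1],[0,0,0.19]],[1,[-0.072,-0.063,0.15],[0,0,0.19]],[1,[-0.072,-0.063,0.2],[0,0,0.19]],[1,[-0.072,-0.063,0.25],[0,0,0.19]],[1,[-0.072,-0.063,0.27],[0,0,0.19]],[1,[-0.072,-0.063,0.27],[0,0,0.19]]]}}

```text
clock: 3.88
tool_pos: [0.4329, -0.0856, 0.1302]
tcp_rot: [-0.001, 0.789, 0.614, -0.001]
wrist_force: [0.8, 1.6, 0.3]
gripper_width: 1.0
```

```bash
python3 - <<'E'
from h import *
p,r=tool();print(p,get_state()['joints'].round(2))
save("f_w",get_image("wrist"),1.5)
print(todelta([.434,-.0862,.043],-.25))
E
```

```text
[ 0.43293781 -0.08564158  0.13022868] [-0.36  0.23 -0.53  0.82 -0.    1.46]
(array([-0.0002,  0.0002,  0.0884]), array([-0.0007, -0.0001,  0.0019]))
```

View pics/f_w.png

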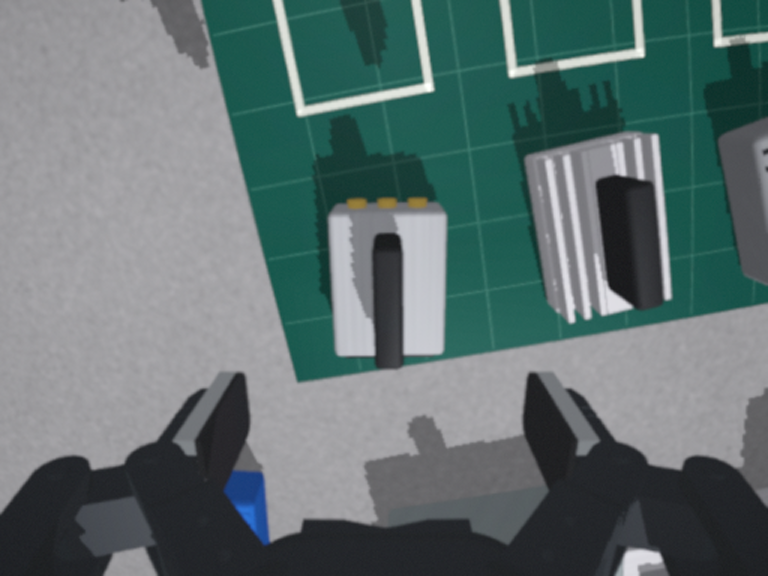

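Emit:
{"api": "carry_out", "payload": {"rows": [[1,[0,0,0.04],[0,0,0]],[1,[0,0,0.07],[0,0,0]],[1,[0,0,0.086],[0,0,0]],[1,[0,0,0.086],[0,0,0]],[-1,[0,0,0.086],[0,0,0]],[-1,[0,0,0.086],[0,0,0]],[-1,[0,0,0.086],[0,0,0]],[-1,[0,0,0.086],[0,0,0]],[-1,[0,0,0.086],[0,0,0]],[-1,[0,0,0.086],[0,0,0]]], "force": 40}}

```text
clock: 5.18
tool_pos: [0.4341, -0.086, 0.0456]
tcp_rot: [0.0, 0.789, 0.614, 0.0]
wrist_force: [-1.9, 0.6, 6.3]
gripper_width: 0.157
```

```bash
python3 - <<'E'
from h import *
s=get_state();print(s['tool_pos'],s['gripper_width'],s['wrist_force'])
save("g_w",get_image("wrist"),1.5)
# target: slip from fitted centre assumption: TCP at module centre
print(todelta([.4499,.0593,.0445],-.071))
E
```

```text
[ 0.43413455 -0.08600195  0.04559049] 0.15714941004285052 [-1.91923137  0.59198277  6.27510541]
(array([ 0.1447, -0.0204,  0.0011]), array([ 0.0003, -0.    , -0.177 ]))
```

View pics/g_w.png

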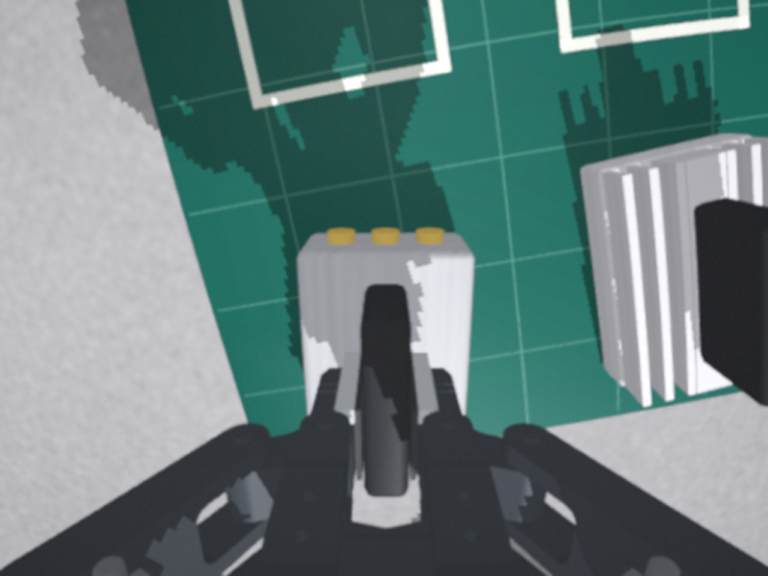

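Emit:
{"api": "carry_out", "payload": {"rows": [[-1,[0.008,-0.001,0],[0,0,0]],[-1,[0.022,-0.003,0],[0,0,-0.02]],[-1,[0.038,-0.005,0],[0,0,-0.04]],[-1,[0.054,-0.007,0],[0,0,-0.06]],[-1,[0.07,-0.01,0],[0,0,-0.09]],[-1,[0.086,-0.012,0],[0,0,-0.11]],[-1,[0.102,-0.014,0],[0,0,-0.13]],[-1,[0.118,-0.017,0],[0,0,-0.15]],[-1,[0.132,-0.019,0],[0,0,-0.17]],[-1,[0.14,-0.02,0],[0,0,-0.177]],[-1,[0.145,-0.02,0],[0,0,-0.177]],[-1,[0.145,-0.02,0],[0,0,-0.177]]]}}

```text
clock: 6.72
tool_pos: [0.4503, 0.0601, 0.0456]
tcp_rot: [0.0, 0.731, 0.682, -0.0]
wrist_force: [-1.2, -3.0, 7.5]
gripper_width: 0.156
```

```bash
python3 - <<'E'
from h import *
s=get_state();print(s['tool_pos'],s['gripper_width'],s['wrist_force'])
save("h_w",get_image("wrist"),1.5)
print(todelta([.4499,.0593,.0445],-.071))
E
```

```text
[0.45027762 0.06009609 0.04558265] 0.15552313686590474 [-1.18144449 -3.03528131  7.50120446]
(array([-0.0008, -0.0003,  0.0011]), array([0.0003, 0.0002, 0.0009]))
```

View pics/h_w.png

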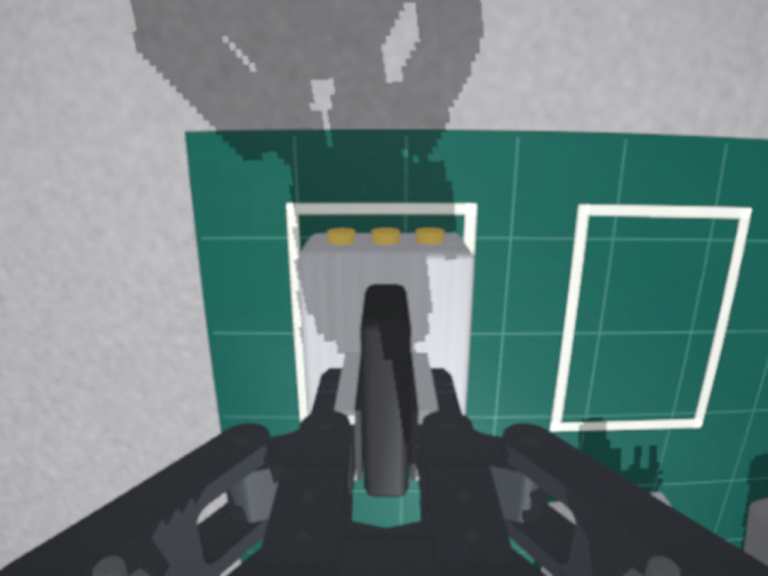

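Emit:
{"api": "carry_out", "payload": {"rows": [[1,[0,0,0],[0,0,0]],[1,[0,0,0],[0,0,0]],[1,[0,0,0],[0,0,0]],[1,[0,0,-0.03],[0,0,0]],[1,[0,0,-0.085],[0,0,0]],[1,[-0.04,0.03,-0.085],[0,0,0]],[1,[-0.08,0.07,-0.085],[0,0,-0.1]],[1,[-0.12,0.1,-0.085],[0,0,-0.112]],[1,[-0.138,0.111,-0.085],[0,0,-0.112]],[1,[-0.138,0.111,-0.085],[0,0,-0.112]]]}}

```text
clock: 8.02
tool_pos: [0.5511, -0.0868, 0.1298]
tcp_rot: [-0.0, 0.693, 0.721, -0.0]
wrist_force: [-0.0, -0.1, -0.7]
gripper_width: 0.999
```

```bash
python3 - <<'E'
from h import *
w=get_image("wrist");mw=camera_model("wrist"); n='module_fin'
for d in cut_out("wrist",n): print(d['p'],d['uv'])
d=cut_out("wrist",n)[0]; a=fit([(mw,d['region'])],n,(.5515,-.085,.04)); print(a)
M=sil(mw,a[0],n,ss=1); cs,_=cv2.findContours(M,0,1); cv2.drawContours(w,cs,-1,(255,0,0),1)
save("i_w",w,1.5)
print(tool()[0],todelta([.5515,-.085,.044],.04),todelta([*a[0][:2],.044],a[0][2]))
E
```

```text
0.79 [261.5, 182.1]
0.4 [270.2, 106.3]
(array([ 0.55305247, -0.08431712,  0.01250358]), np.float64(0.08583121648320635))
[ 0.55022797 -0.0848168   0.13015475] (array([-0.0003,  0.0014,  0.0862]), array([-0.001 , -0.0007,  0.0017])) (array([0.0003, 0.0029, 0.0862]), array([-0.001 , -0.0007,  0.0292]))
```

View pics/i_w.png

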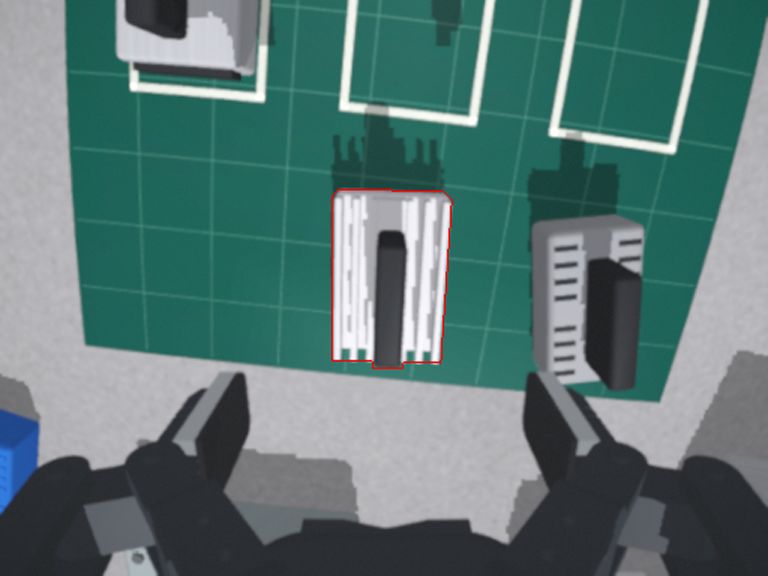

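Emit:
{"api": "carry_out", "payload": {"rows": [[1,[0,0.002,0.04],[0,0,0.027]],[1,[0,0.002,0.07],[0,0,0.027]],[1,[0,0.002,0.086],[0,0,0.027]],[1,[0,0.002,0.086],[0,0,0.027]],[-1,[0,0.002,0.086],[0,0,0.027]],[-1,[0,0.002,0.086],[0,0,0.027]],[-1,[0,0.002,0.086],[0,0,0.027]],[-1,[0,0.002,0.086],[0,0,0.027]],[-1,[0,0.002,0.086],[0,0,0.027]],[-1,[0,0.002,0.086],[0,0,0.027]]]}}

```text
clock: 9.43
tool_pos: [0.5532, -0.086, 0.0445]
tcp_rot: [0.0, 0.702, 0.712, -0.0]
wrist_force: [-2.7, -0.5, 4.8]
gripper_width: 0.15
```

```bash
python3 - <<'E'
from h import *
s=get_state();print(s['tool_pos'],s['gripper_width'],s['wrist_force'])
print(todelta([.5646,.0511,.0455],-.071))
E
```

```text
[ 0.55316892 -0.08602063  0.04454273] 0.1500894298725312 [-2.69727072 -0.48609625  4.8479348 ]
(array([ 0.1369,  0.0133, -0.001 ]), array([0.0001, 0.0001, 0.085 ]))
```

Emit:
{"api": "carry_out", "payload": {"rows": [[-1,[0.008,0.001,0],[0,0,0]],[-1,[0.022,0.002,0],[0,0,0.01]],[-1,[0.038,0.004,0],[0,0,0.02]],[-1,[0.054,0.005,0],[0,0,0.03]],[-1,[0.07,0.007,0],[0,0,0.045]],[-1,[0.086,0.009,0],[0,0,0.055]],[-1,[0.102,0.01,0],[0,0,0.065]],[-1,[0.116,0.011,0],[0,0,0.075]],[-1,[0.128,0.012,0],[0,0,0.08]],[-1,[0.137,0.013,0],[0,0,0.085]],[-1,[0.137,0.013,0],[0,0,0.085]],[-1,[0.137,0.013,0],[0,0,0.085]]]}}

```text
clock: 10.92
tool_pos: [0.5646, 0.0521, 0.0445]
tcp_rot: [-0.0, 0.731, 0.682, 0.001]
wrist_force: [-1.3, 3.2, 4.5]
gripper_width: 0.157
```

```bash
python3 - <<'E'
from h import *
s=get_state();print(s['tool_pos'],s['gripper_width'],s['wrist_force'])
save("j_w",get_image("wrist"),1)
print(todelta([.6640,-.0942,.13],.18))
E
```

```text
[0.56460016 0.0521005  0.04451652] 0.1570321085168118 [-1.29235026  3.24091378  4.53883057]
(array([-0.1388,  0.1095, -0.0857]), array([ 0.0009, -0.0021, -0.2502]))
```

View pics/j_w.png

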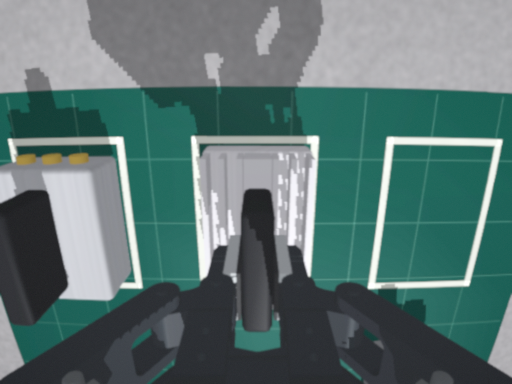

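Fin is in outline1 (case at about px 255,220). Release and move over the vent module.

Emit:
{"api": "carry_out", "payload": {"rows": [[1,[0,0,0],[0,0,0]],[1,[0,0,0],[0,0,0]],[1,[0,0,0],[0,0,0]],[1,[0,0,-0.03],[0,0,0]],[1,[0,0,-0.085],[0,0,0]],[1,[-0.04,0.03,-0.085],[0,0,0]],[1,[-0.08,0.07,-0.085],[0,0,-0.1]],[1,[-0.12,0.1,-0.085],[0,0,-0.2]],[1,[-0.139,0.11,-0.085],[0,0,-0.25]],[1,[-0.139,0.11,-0.085],[0,0,-0.25]],[1,[-0.139,0.11,-0.085],[0,0,-0.25]]]}}

```text
clock: 12.35
tool_pos: [0.6635, -0.0945, 0.129]
tcp_rot: [-0.0, 0.641, 0.767, -0.0]
wrist_force: [0.6, 0.9, 0.8]
gripper_width: 0.997
```

```bash
python3 - <<'E'
from h import *
w=get_image("wrist");mw=camera_model("wrist"); n='module_vent'
L=cut_out("wrist",n)
for d in L: print(d['p'],d['uv'])
d=min(L,key=lambda d:np.linalg.norm(onz(mw,[d['uv']],.04)[0,:2]-[.664,-.094])); a=fit([(mw,d['region'])],n,(.664,-.094,.18)); print(a)
M=sil(mw,a[0],n,ss=1); cs,_=cv2.findContours(M,0,1); cv2.drawContours(w,cs,-1,(255,0,0),1)
save("k_w",w,1.5)
print(tool()[0],todelta([*a[0][:2],.044],a[0][2]))
E
```

```text
0.65 [258.2, 186.3]
(array([ 0.66640138, -0.09462032,  0.1377    ]), np.float64(0.0463593334630098))
[ 0.66364043 -0.09414934  0.12937646] (array([-0.001 ,  0.0027,  0.0854]), array([-0.0004, -0.0004,  0.0417]))
```

View pics/k_w.png

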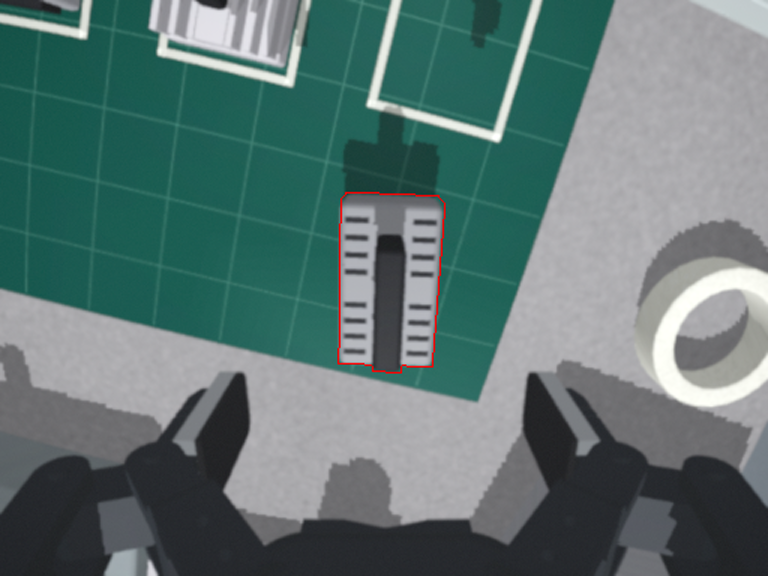

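Emit:
{"api": "carry_out", "payload": {"rows": [[1,[0,0.002,0.04],[0,0,0.035]],[1,[0,0.002,0.07],[0,0,0.035]],[1,[0,0.002,0.085],[0,0,0.035]],[1,[0,0.002,0.085],[0,0,0.035]],[-1,[0,0.002,0.085],[0,0,0.035]],[-1,[0,0.002,0.085],[0,0,0.035]],[-1,[0,0.002,0.085],[0,0,0.035]],[-1,[0,0.002,0.085],[0,0,0.035]],[-1,[0,0.002,0.085],[0,0,0.035]],[-1,[0,0.002,0.085],[0,0,0.035]]]}}

```text
clock: 13.7
tool_pos: [0.6659, -0.095, 0.0445]
tcp_rot: [-0.0, 0.654, 0.756, -0.0]
wrist_force: [-2.2, -0.5, 3.7]
gripper_width: 0.157
```

```bash
python3 - <<'E'
from h import *
s=get_state();print(s['tool_pos'],s['gripper_width'],s['wrist_force'])
print(todelta([.6793,.0429,.0455],-.071))
E
```

```text
[ 0.66586836 -0.094972    0.04446313] 0.15731677105577704 [-2.22619922 -0.45870766  3.6643773 ]
(array([ 0.1345,  0.0331, -0.0011]), array([-3.000e-04,  1.000e-04,  2.149e-01]))
```

Emit:
{"api": "carry_out", "payload": {"rows": [[-1,[0.008,0.002,0],[0,0,0]],[-1,[0.022,0.005,0],[0,0,0.02]],[-1,[0.038,0.009,0],[0,0,0.05]],[-1,[0.054,0.013,0],[0,0,0.08]],[-1,[0.07,0.017,0],[0,0,0.11]],[-1,[0.086,0.021,0],[0,0,0.14]],[-1,[0.102,0.025,0],[0,0,0.17]],[-1,[0.116,0.029,0],[0,0,0.19]],[-1,[0.128,0.032,0],[0,0,0.21]],[-1,[0.134,0.033,0],[0,0,0.215]],[-1,[0.134,0.033,0],[0,0,0.215]],[-1,[0.134,0.033,0],[0,0,0.215]]]}}

```text
clock: 15.2
tool_pos: [0.6798, 0.0432, 0.0445]
tcp_rot: [-0.0, 0.731, 0.682, 0.001]
wrist_force: [0.5, 3.4, 3.0]
gripper_width: 0.151
```

```bash
python3 - <<'E'
from h import *
s=get_state();print(s['tool_pos'],s['gripper_width'],s['wrist_force'])
save("l_w",get_image("wrist"),1)
# view pose for all: over mat, high; camera is +0.077 tool x looking back
print(todelta([.55,-.10,.40],-.071)[0])
E
```

```text
[0.67976314 0.04323737 0.04445898] 0.1510124970216892 [0.46909089 3.38586992 2.95873585]
[-0.1513 -0.1192 -0.3558]
```

View pics/l_w.png

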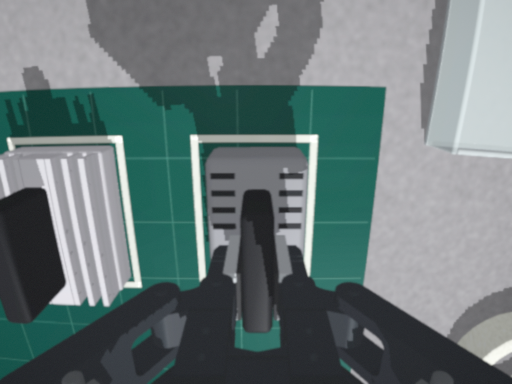

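Emit:
{"api": "carry_out", "payload": {"rows": [[1,[0,0,0],[0,0,0]],[1,[0,0,0],[0,0,0]],[1,[0,0,0],[0,0,0]],[1,[0,0,-0.03],[0,0,0]],[1,[0,0,-0.085],[0,0,0]],[1,[-0.04,-0.03,-0.13],[0,0,0]],[1,[-0.07,-0.05,-0.18],[0,0,0]],[1,[-0.1,-0.07,-0.22],[0,0,0]],[1,[-0.13,-0.09,-0.26],[0,0,0]],[1,[-0.17,-0.1,-0.3],[0,0,0]],[1,[-0.2,-0.116,-0.34],[0,0,0]],[1,[-0.2,-0.116,-0.355],[0,0,0]]]}}

```text
clock: 16.75
tool_pos: [0.549, -0.1511, 0.4021]
tcp_rot: [0.002, 0.733, 0.68, 0.0]
wrist_force: [0.2, 0.7, -0.5]
gripper_width: 1.0
```

```bash
cat >> h.py <<'E'
def check(cam,MAT=(.560,-.0137,-.071),name=None):
    w=get_image(cam);mw=camera_model(cam); print(tool()[0])
    try:
        f=matfit(mw,w,MAT[:2],MAT[2]); print("mat",f); 
        if f[1]<-.3: MAT=f[0]
    except Exception as e: print(e)
    c,s=np.cos(MAT[2]),np.sin(MAT[2]); Rm=np.array([[c,-s],[s,c]])
    w=w.copy()
    for i,n in enumerate(['module_plain','module_fin','module_vent']):
        o=Rm@[(-.115,0,.115)[i],.065]+MAT[:2]
        L=cut_out(cam,n); L=[d for d in L if np.linalg.norm(onz(mw,[d['uv']],.04)[0,:2]-o)<.15]
        if not L: print(n,"not seen"); continue
        d=min(L,key=lambda d:np.linalg.norm(onz(mw,[d['uv']],.04)[0,:2]-o))
        a=fit([(mw,d['region'])],n,(*onz(mw,[d['uv']],.04)[0,:2],MAT[2])); e=Rm.T@(a[0][:2]-o)
        print(n,a[0].round(4),'err mat mm',(e*1e3).round(1),'yaw',round(a[0][2]-MAT[2],3),'iou cost',round(a[1],3))
        cs,_=cv2.findContours(sil(mw,a[0],n,ss=1),0,1); cv2.drawContours(w,cs,-1,(255,0,0),1)
    if name: save(name,w,1.5)
E
python3 - <<'E'
from h import *
check("wrist",name="m_w")
E
```

```text
[ 0.54960872 -0.15036759  0.4028317 ]
mat (array([ 0.55997899,  0.00155968, -0.16146995]), np.float64(-0.24928446114063263))
module_plain [ 0.4522  0.0596 -0.0817] err mat mm [2.3 0.4] yaw -0.011 iou cost 0.032
module_fin [ 0.5661  0.055  -0.0639] err mat mm [1.3 4. ] yaw 0.007 iou cost 0.034
module_vent [ 0.683   0.0448 -0.0718] err mat mm [3.5 2.1] yaw -0.001 iou cost 0.049
```

View pics/m_w.png

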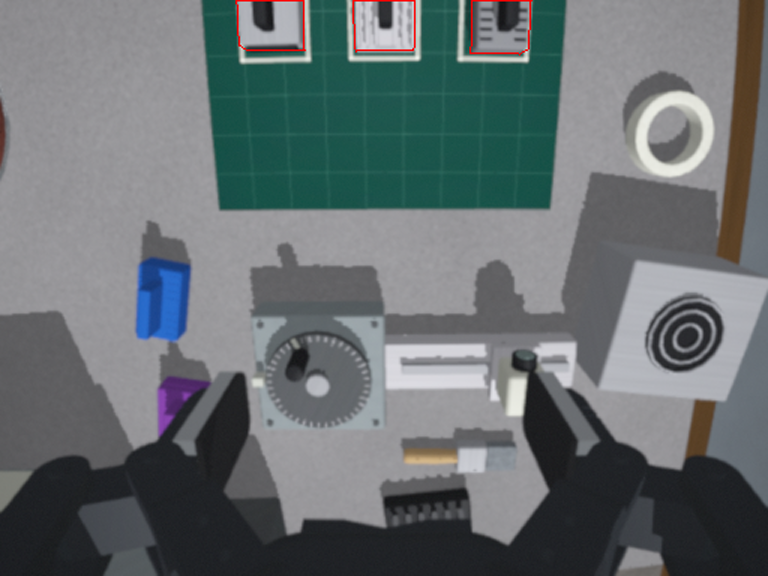

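```bash
python3 - <<'E'
from h import *
np.savez("v1.npz",im=get_image("wrist"),**camera_model("wrist")); print(todelta([.46,-.30,.30],-.071))
E
```

```text
(array([-0.1575, -0.0784,  0.0983]), array([-0.0014, -0.0004,  0.0004]))
```

Emit:
{"api": "carry_out", "payload": {"rows": [[1,[-0.05,-0.03,0.03],[0,0,0]],[1,[-0.1,-0.06,0.07],[0,0,0]],[1,[-0.157,-0.078,0.098],[0,0,0]],[1,[-0.157,-0.078,0.098],[0,0,0]],[1,[-0.157,-0.078,0.098],[0,0,0]]]}}

```text
clock: 17.62
tool_pos: [0.4603, -0.2996, 0.3004]
tcp_rot: [-0.001, 0.732, 0.681, 0.0]
wrist_force: [0.2, 0.7, 0.1]
gripper_width: 0.997
```

```bash
python3 - <<'E'
from h import *
np.savez("v2.npz",im=get_image("wrist"),**camera_model("wrist")); 
a=np.load("v1.npz");save("n1",a['im'],5,(155,190,275,300))
a=np.load("v2.npz");save("n2",a['im'],2,(60,60,400,330));print(tool()[0])
E
```

```text
[ 0.46097249 -0.29913188  0.30120016]
```

View pics/n1.png

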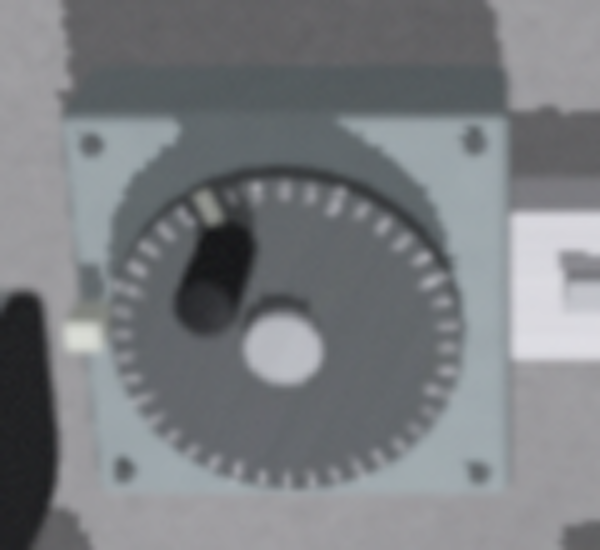

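View pics/n2.png

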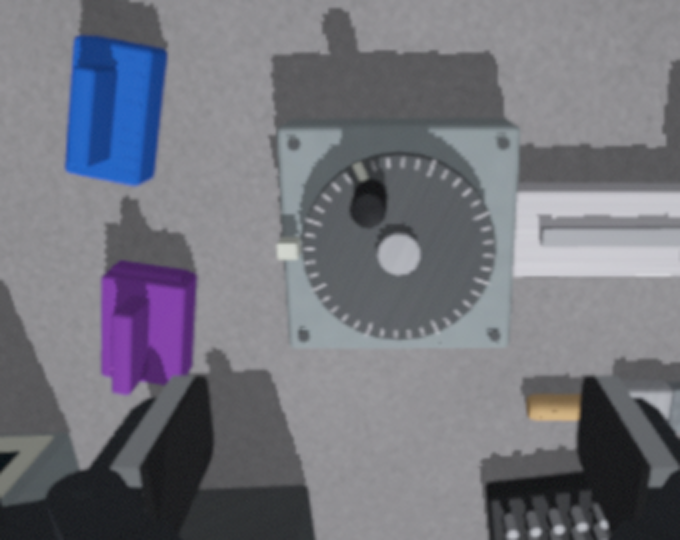

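```bash
python3 - <<'E'
from h import *
from scipy.optimize import least_squares
ms=[]
for f in ("v1.npz","v2.npz"):
    a=np.load(f); ms.append({k:(a[k] if a[k].ndim else float(a[k])) for k in a.files if k!='im'})
P1=np.array([(107,330),(464,320),(285,172),(290,488)])/5+[155,190]
P2=np.array([(302,248),(497,246),(402,152),(401,340)])/2+[60,60]
def res(v):
    o=[]
    for m,P in zip(ms,(P1,P2)):
        X=onz(m,P,v[2])[:,:2]; o+=list(np.linalg.norm(X-v[:2],axis=1)-v[3])
    return o
o=least_squares(res,[.46,-.35,.068,.06]);print("disc",o.x.round(4),np.array(o.fun).round(4))
o2=least_squares(lambda v:res([v[0],v[1],.068,.06]),[.46,-.35]);print(o2.x.round(4),np.array(o2.fun).round(4))
ax=o2.x
n1=lambda x,y:np.array([x,y])/5+[155,190]; n2=lambda x,y:np.array([x,y])/2+[60,60]
for nm,a,b in (("crank",(207,307),(369,208)),("block",(82,335),(288,251)),("hub",(283,350),(399,254)),("s1",(91,144),(293,143)),("s2",(474,140),(502,143)),("s3",(123,470),(303,334)),("s4",(478,471),(493,335))):
    x,e=tri([(ms[0],n1(*a)),(ms[1],n2(*b))]); d=x[:2]-ax; print(nm,x.round(4),np.round(e,4),'r',np.hypot(*d).round(4),'ang',np.arctan2(d[1],d[0]).round(3))
for m,uv in ((ms[0],n1(207,205)),(ms[1],n2(361,174)),(ms[1],n2(356,164))):
    d=onz(m,[uv],.068)[0,:2]-ax; print('mark r',np.hypot(*d).round(4),'ang',np.arctan2(d[1],d[0]).round(3))
for m,uv in ((ms[0],n1(207,307)),(ms[1],n2(369,208))):
    d=onz(m,[uv],.114)[0,:2]-ax; print('crank114 r',np.hypot(*d).round(4),'ang',np.arctan2(d[1],d[0]).round(3), (ax+d).round(4))
E
```

```text
disc [ 0.4627 -0.3358  0.0696  0.0601] [ 0.0006 -0.0005  0.0003 -0.0004 -0.0008  0.0003 -0.0001  0.0005]
[ 0.4625 -0.3365] [ 0.001  -0.0003  0.0004  0.0001 -0.0005  0.0008  0.0004  0.0007]
crank [ 0.4493 -0.2972  0.1176] [0. 0.] r 0.0414 ang 1.894
block [ 0.3938 -0.3316  0.0686] [0.0008 0.0008] r 0.0688 ang 3.071
hub [ 0.4626 -0.3355  0.0787] [0.0002 0.0002] r 0.001 ang 1.418
s1 [ 0.4029 -0.2679  0.0545] [0.0001 0.0001] r 0.0908 ang 2.287
s2 [ 0.53   -0.2772  0.0507] [0.0006 0.0006] r 0.0899 ang 0.72
s3 [ 0.3947 -0.3938  0.0556] [0.0002 0.0002] r 0.0888 ang -2.439
s4 [ 0.5213 -0.4051  0.0518] [0.0005 0.0005] r 0.0904 ang -0.862
mark r 0.0542 ang 1.962
mark r 0.0523 ang 1.941
mark r 0.059 ang 1.942
crank114 r 0.04 ang 1.931 [ 0.4484 -0.2991]
crank114 r 0.0407 ang 1.905 [ 0.4491 -0.298 ]
```

```bash
python3 - <<'E'
from h import *
print(todelta([.4487,-.2985,.14],-.08)); 
E
```

```text
(array([-0.0004, -0.0122,  0.1612]), array([-0.0003, -0.0008,  0.0092]))
```

Emit:
{"api": "carry_out", "payload": {"rows": [[1,[0,-0.012,0.05],[0,0,0.009]],[1,[0,-0.012,0.11],[0,0,0.009]],[1,[0,-0.012,0.13],[0,0,0.009]],[1,[0,-0.012,0.13],[0,0,0.009]]]}}

```text
clock: 18.18
tool_pos: [0.4491, -0.2972, 0.1707]
tcp_rot: [-0.001, 0.734, 0.679, 0.0]
wrist_force: [0.2, 0.8, 0.5]
gripper_width: 0.998
```

```bash
python3 - <<'E'
from h import *
save("o_w",get_image("wrist"),1.5); print(tool()[0]); print(todelta([.4487,-.2985,.086],-.08))
m=camera_model("wrist"); print(proj(m,[[.4487,-.2985,.114]])*1.5)
E
```

```text
[ 0.44965607 -0.29807263  0.17201373]
(array([-0.0005, -0.001 ,  0.086 ]), array([ 0.0004, -0.    ,  0.0018]))
[[380.45416627 313.03609023]]
```

View pics/o_w.png

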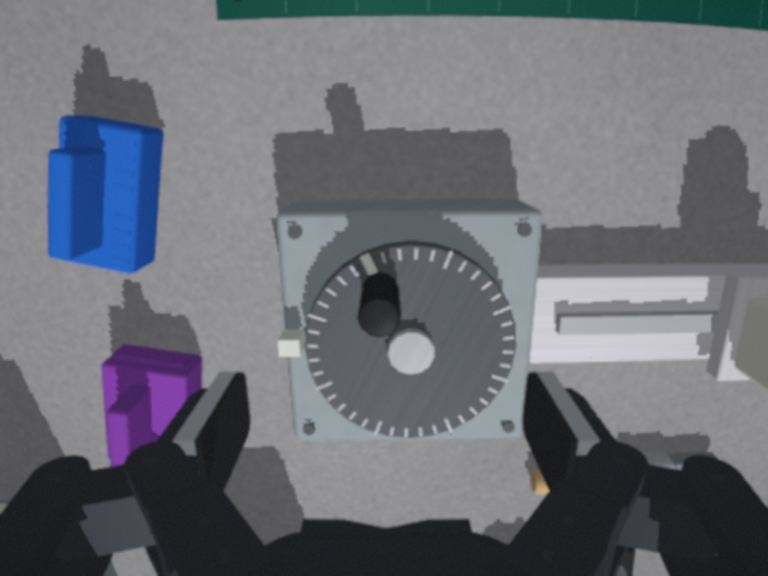

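Emit:
{"api": "carry_out", "payload": {"rows": [[1,[-0.001,-0.001,0.05],[0,0,0]],[1,[-0.001,-0.001,0.085],[0,0,0]],[1,[-0.001,-0.001,0.085],[0,0,0]],[-1,[-0.001,-0.001,0.085],[0,0,0]],[-1,[-0.001,-0.001,0.085],[0,0,0]],[-1,[-0.001,-0.001,0.085],[0,0,0]],[-1,[-0.001,-0.001,0.085],[0,0,0]],[-1,[-0.001,-0.001,0.085],[0,0,0]],[-1,[-0.001,-0.001,0.085],[0,0,0]]], "force": 50}}

```text
clock: 19.35
tool_pos: [0.4479, -0.3, 0.0869]
tcp_rot: [0.0, 0.735, 0.678, 0.0]
wrist_force: [-1.2, 1.0, 6.5]
gripper_width: 0.214
```

```bash
python3 - <<'E'
from h import *
s=get_state();print(s['tool_pos'],s['gripper_width'],s['wrist_force']); save("p_w",get_image("wrist"),1)
p,r=tool(); ax=np.array([.4626,-.336]); d=p[:2]-ax; a0=np.arctan2(d[1],d[0]); print(np.hypot(*d),a0)
for a in np.linspace(a0,3.19,13)[1:]:
    t=np.r_[ax+.04*np.array([np.cos(a),np.sin(a)]),p[2]]; print(round(a,2),r.inv().apply(t-p).round(4))
E
```

```text
[ 0.44785379 -0.30004169  0.08691518] 0.2144485098177299 [-1.18233723  1.01812922  6.49907498]
0.0388620474736752 1.960091494418428
2.06 [-0.001  -0.0041 -0.    ]
2.17 [-0.0034 -0.0074 -0.    ]
2.27 [-0.0061 -0.0105 -0.    ]
2.37 [-0.0092 -0.0132 -0.    ]
2.47 [-0.0124 -0.0157 -0.    ]
2.58 [-0.016  -0.0178 -0.    ]
2.68 [-0.0197 -0.0195 -0.    ]
2.78 [-0.0235 -0.0208 -0.    ]
2.88 [-0.0275 -0.0218 -0.    ]
2.99 [-0.0316 -0.0223 -0.    ]
3.09 [-0.0357 -0.0224 -0.    ]
3.19 [-0.0398 -0.0221 -0.    ]
```

View pics/p_w.png

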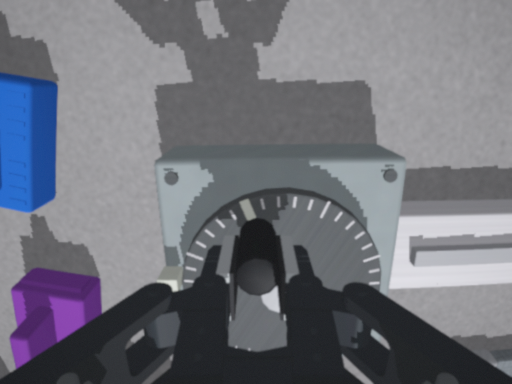

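Emit:
{"api": "carry_out", "payload": {"rows": [[-1,[-0.001,-0.004,0],[0,0,0]],[-1,[-0.0035,-0.0074,0],[0,0,0]],[-1,[-0.006,-0.0105,0],[0,0,0]],[-1,[-0.009,-0.013,0],[0,0,0]],[-1,[-0.0125,-0.0157,0],[0,0,0]],[-1,[-0.016,-0.0178,0],[0,0,0]],[-1,[-0.0197,-0.0195,0],[0,0,0]],[-1,[-0.0235,-0.0208,0],[0,0,0]],[-1,[-0.0275,-0.0218,0],[0,0,0]],[-1,[-0.0316,-0.0223,0],[0,0,0]],[-1,[-0.0357,-0.0224,0],[0,0,0]],[-1,[-0.04,-0.022,0],[0,0,0]]]}}

```text
clock: 20.9
tool_pos: [0.4198, -0.3371, 0.0867]
tcp_rot: [-0.002, 0.735, 0.678, -0.001]
wrist_force: [-13.2, 4.4, 18.6]
gripper_width: 0.216
```

```bash
python3 - <<'E'
from h import *
s=get_state();print(s['tool_pos'],s['gripper_width'],s['wrist_force']); save("q_w",get_image("wrist"),1.5)
p,r=tool(); ax=np.array([.4626,-.336]); d=p[:2]-ax; a0=np.arctan2(d[1],d[0])%(2*np.pi); print(np.hypot(*d),a0)
for a in np.linspace(a0,4.50,13)[1:]:
    t=np.r_[ax+.04*np.array([np.cos(a),np.sin(a)]),p[2]]; print(round(a,2),r.inv().apply(t-p).round(4))
E
```

```text
[ 0.41978401 -0.33714189  0.08669972] 0.21620351327388723 [-13.18226961   4.40355136  18.60336208]
0.04282408947514165 3.188674398026992
3.3 [-0.0039  0.0036 -0.    ]
3.41 [-0.0081  0.0049 -0.    ]
3.52 [-0.0121  0.0066 -0.    ]
3.63 [-0.016   0.0087 -0.    ]
3.74 [-0.0195  0.0112 -0.0001]
3.84 [-0.0228  0.0141 -0.0001]
3.95 [-0.0257  0.0174 -0.0001]
4.06 [-0.0282  0.0209 -0.0001]
4.17 [-0.0304  0.0247 -0.0001]
4.28 [-0.0321  0.0288 -0.0001]
4.39 [-0.0334  0.0329 -0.0002]
4.5 [-0.0342  0.0372 -0.0002]
```

View pics/q_w.png

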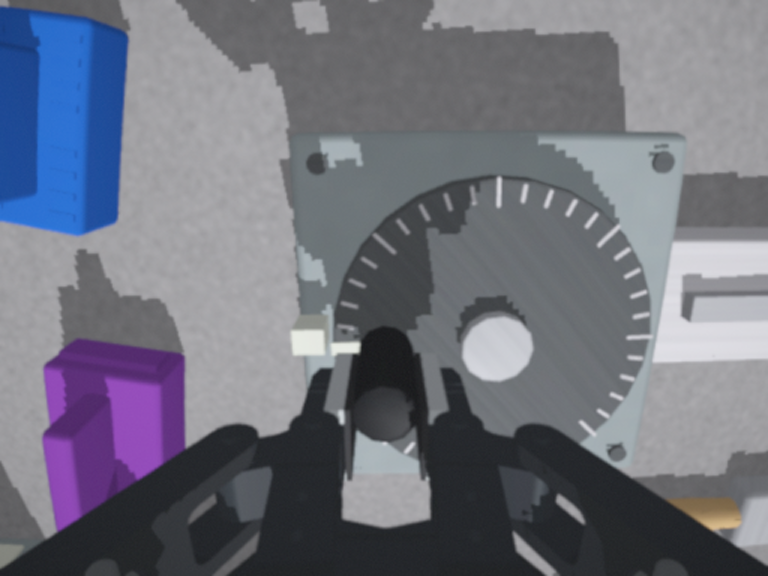

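Emit:
{"api": "carry_out", "payload": {"rows": [[-1,[-0.004,0.001,0],[0,0,0]],[-1,[-0.008,0.0025,0],[0,0,0]],[-1,[-0.012,0.0045,0],[0,0,0]],[-1,[-0.016,0.0067,0],[0,0,0]],[-1,[-0.0195,0.0092,0],[0,0,0]],[-1,[-0.0228,0.0121,0],[0,0,0]],[-1,[-0.0257,0.0154,0],[0,0,0]],[-1,[-0.0282,0.019,0],[0,0,0]],[-1,[-0.0304,0.0228,0],[0,0,0]],[-1,[-0.0321,0.027,0],[0,0,0]],[-1,[-0.0334,0.031,0],[0,0,0]],[-1,[-0.0342,0.035,0],[0,0,0]]]}}

```text
clock: 22.45
tool_pos: [0.4541, -0.3777, 0.0873]
tcp_rot: [0.001, 0.735, 0.678, -0.002]
wrist_force: [-5.0, -7.4, 6.9]
gripper_width: 0.22
```

```bash
python3 - <<'E'
from h import *
s=get_state();print(s['tool_pos'],s['gripper_width'],s['wrist_force'],s['torque']); save("r_w",get_image("wrist"),1.5)
p,r=tool(); ax=np.array([.4615,-.336]); d=p[:2]-ax; a0=np.arctan2(d[1],d[0])%(2*np.pi); print(np.hypot(*d),a0)
E
```

```text
[ 0.45406727 -0.37770818  0.0872508 ] 0.2196041323643211 [-5.03221717 -7.43036478  6.88917891] [-1.47743732  1.01441732  0.00685624]
0.0423271796889392 4.552905255977173
```

View pics/r_w.png

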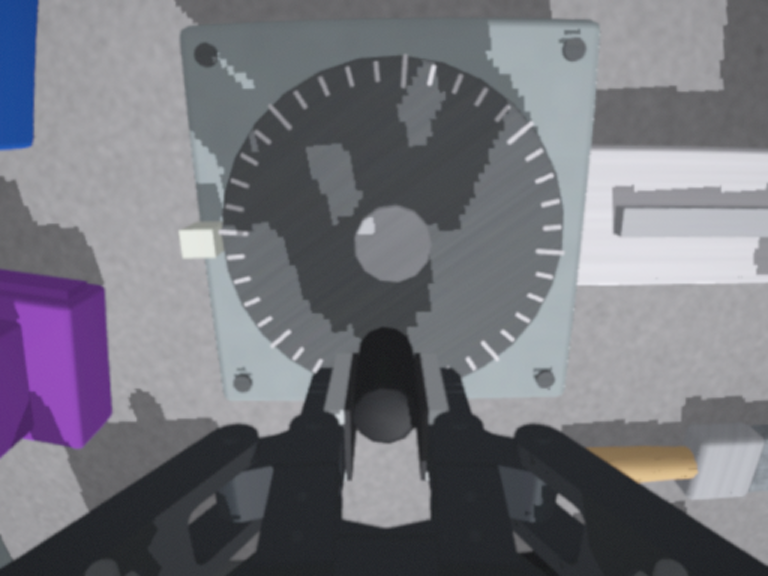

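```bash
python3 - <<'E'
from h import *
P=np.array([(.4479,-.300),(.4198,-.3371),(.4541,-.3777)])
A=np.c_[2*P,np.ones(3)]; x=np.linalg.solve(A,(P**2).sum(1)); print(x[:2],np.sqrt(x[2]+x[0]**2+x[1]**2))
m=camera_model("wrist"); p,r=tool()
for nm,uv,z in (("hub",(393,243),.078),("block",(200,241),.068),("s",(205,55),.05),("s",(573,48),.05),("s",(242,382),.05),("s",(545,378),.05)): print(nm,onz(m,[np.array(uv)/1.5],z)[0].round(4))
ax=np.array([.461,-.3375]);R0=.0405
a0=4.54
base=ax+R0*np.array([np.cos(a0),np.sin(a0)])
for a in np.linspace(a0,3.25,13)[1:]:
    t=ax+R0*np.array([np.cos(a),np.sin(a)])-base; print(round(a,2),r.inv().apply(np.r_[t,0]).round(4))
E
```

```text
[ 0.45973187 -0.33815325] 0.039945756972254436
hub [ 0.4619 -0.3353  0.078 ]
block [ 0.3944 -0.3311  0.068 ]
s [ 0.401  -0.2682  0.05  ]
s [ 0.5307 -0.2763  0.05  ]
s [ 0.3925 -0.3973  0.05  ]
s [ 0.5225 -0.4062  0.05  ]
4.43 [ 0.0006 -0.0043 -0.    ]
4.32 [ 0.0017 -0.0085 -0.    ]
4.22 [ 0.0032 -0.0126 -0.    ]
4.11 [ 0.0052 -0.0165 -0.    ]
4.0 [ 0.0076 -0.0201 -0.    ]
3.9 [ 0.0103 -0.0235 -0.0001]
3.79 [ 0.0134 -0.0266 -0.0001]
3.68 [ 0.0168 -0.0293 -0.0001]
3.57 [ 0.0205 -0.0316 -0.0001]
3.46 [ 0.0244 -0.0335 -0.0001]
3.36 [ 0.0285 -0.035  -0.0002]
3.25 [ 0.0327 -0.0361 -0.0002]
```

Emit:
{"api": "carry_out", "payload": {"rows": [[-1,[0.0006,-0.0043,0],[0,0,0]],[-1,[0.0017,-0.0085,0],[0,0,0]],[-1,[0.0032,-0.0126,0],[0,0,0]],[-1,[0.0052,-0.0165,0],[0,0,0]],[-1,[0.0076,-0.02,0],[0,0,0]],[-1,[0.0103,-0.0235,0],[0,0,0]],[-1,[0.0134,-0.0266,0],[0,0,0]],[-1,[0.0168,-0.0293,0],[0,0,0]],[-1,[0.0205,-0.0316,0],[0,0,0]],[-1,[0.0244,-0.0335,0],[0,0,0]],[-1,[0.0285,-0.035,0],[0,0,0]],[-1,[0.0327,-0.036,0],[0,0,0]]]}}

```text
clock: 24.0
tool_pos: [0.4199, -0.341, 0.087]
tcp_rot: [0.0, 0.735, 0.678, -0.002]
wrist_force: [-8.1, -3.4, 10.5]
gripper_width: 0.212
```

```bash
python3 - <<'E'
from h import *
s=get_state();print(s['tool_pos'],s['gripper_width'],s['wrist_force'],s['torque']); w=get_image("wrist");save("s_w",w,1.5);save("s_z",w,4,(150,160,330,310))
p,r=tool(); ax=np.array([.4597,-.3382]); d=p[:2]-ax; a0=np.arctan2(d[1],d[0])%(2*np.pi); print(np.hypot(*d),a0)
t=ax+.04*np.array([np.cos(3.075),np.sin(3.075)]); print(t,todelta(np.r_[t,p[2]]))
E
```

```text
[ 0.41986787 -0.34101301  0.08702314] 0.21227374141716956 [-8.06881869 -3.4159856  10.45798194] [-0.83671581  1.61432138 -0.00713575]
0.03998210539734754 3.190924443336606
[ 0.41978866 -0.33553826] (array([ 0.0046, -0.0004, -0.    ]), None)
```

View pics/s_w.png

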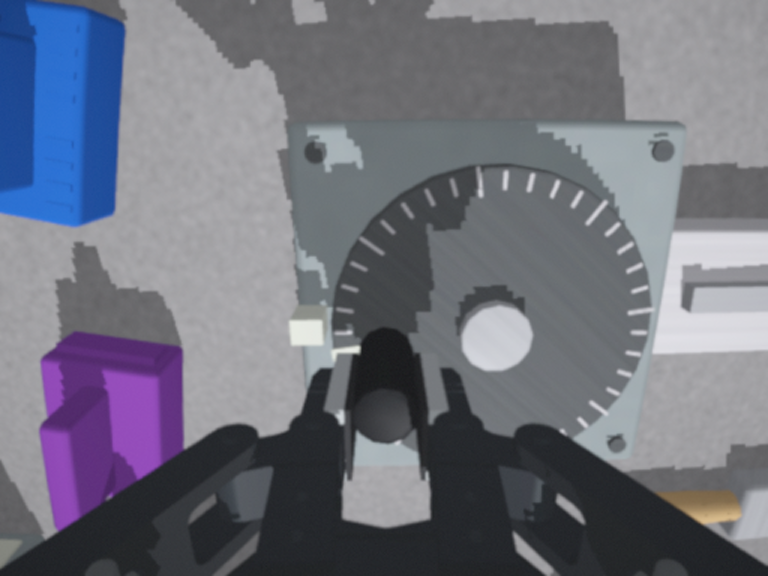

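View pics/s_z.png

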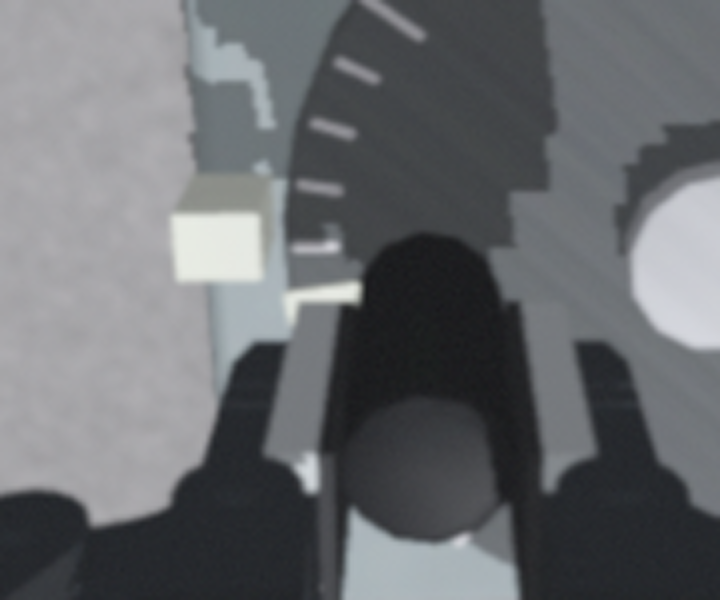

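```bash
python3 - <<'E'
from h import *
m=camera_model("wrist")
f=lambda x,y,z: onz(m,[np.array([x,y])/4+[150,160]],z)[0,:2]
hub=onz(m,[np.array([497,337])/1.5],.077)[0,:2]
print(hub)
for nm,q in (("mark rim",f(290,302,.068)),("mark in",f(355,290,.068)),("block z68",f(217,245,.068)),("block z60",f(217,245,.060)),("tick",f(295,248,.068))):
    for h in (hub,np.array([.4622,-.336])):
        d=q-h; print(nm,q.round(4),np.hypot(*d).round(4),np.arctan2(d[1],d[0])%(2*np.pi))
E
```

```text
[ 0.46077599 -0.33434722]
mark rim [ 0.4015 -0.3402] 0.0596 3.240327189350288
mark rim [ 0.4015 -0.3402] 0.0609 3.210990691327788
mark in [ 0.4108 -0.3391] 0.0502 3.236144793759329
mark in [ 0.4108 -0.3391] 0.0515 3.2015718635336388
block z68 [ 0.3924 -0.3308] 0.0685 3.089075984654129
block z68 [ 0.3924 -0.3308] 0.07 3.066567772531898
block z60 [ 0.3907 -0.3341] 0.0701 3.1383506953528855
block z60 [ 0.3907 -0.3341] 0.0716 3.115319028488683
tick [ 0.4031 -0.332 ] 0.0577 3.1017496256549313
tick [ 0.4031 -0.332 ] 0.0592 3.074802620673354
```

Emit:
{"api": "carry_out", "payload": {"rows": [[-1,[0.002,0,0],[0,0,0]],[-1,[0.004,0,0],[0,0,0]],[-1,[0.005,0,0],[0,0,0]],[-1,[0.005,0,0],[0,0,0]],[-1,[0.005,0,0],[0,0,0]]]}}

```text
clock: 24.68
tool_pos: [0.4199, -0.3353, 0.0869]
tcp_rot: [-0.001, 0.735, 0.678, -0.002]
wrist_force: [-9.5, -1.2, 13.2]
gripper_width: 0.215
```

```bash
python3 - <<'E'
from h import *
s=get_state();print(s['tool_pos'],s['wrist_force']); w=get_image("wrist");save("t_z",w,4,(150,160,330,310));save("t_w",w,1.5)
p,r=tool(); ax=np.array([.4597,-.3382]); d=p[:2]-ax; print(np.arctan2(d[1],d[0])%(2*np.pi))
E
```

```text
[ 0.41990641 -0.33525178  0.08688838] [-9.50066726 -1.17591811 13.20580448]
3.0688637402033256
```

View pics/t_z.png

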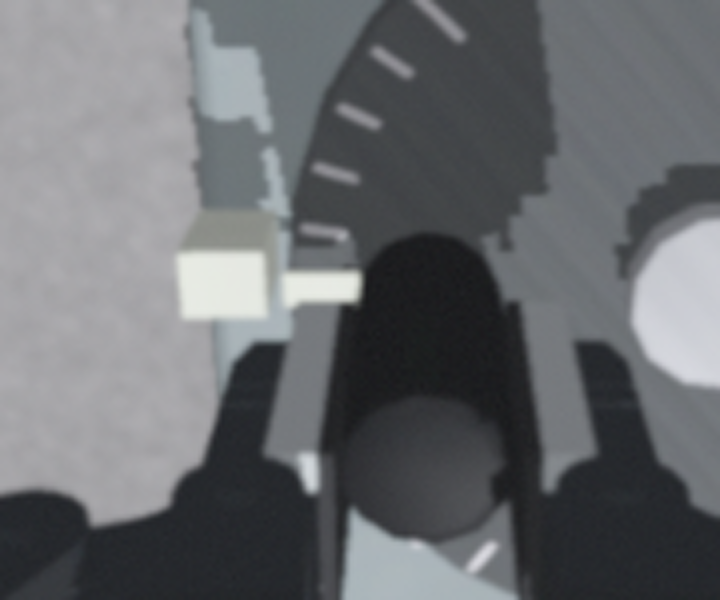

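Emit:
{"api": "carry_out", "payload": {"rows": [[1,[0,0,0],[0,0,0]],[1,[0,0,0],[0,0,0]],[1,[0,0,0],[0,0,0]],[1,[0,0,0],[0,0,0]],[1,[0,0,-0.03],[0,0,0]],[1,[0,0,-0.08],[0,0,0]],[1,[0.02,0.01,-0.13],[0,0,0]],[1,[0.05,0.04,-0.18],[0,0,0]],[1,[0.05,0.04,-0.2],[0,0,0]],[1,[0.05,0.04,-0.2],[0,0,0]]]}}

```text
clock: 25.98
tool_pos: [0.4667, -0.288, 0.2878]
tcp_rot: [0.002, 0.734, 0.679, 0.0]
wrist_force: [-0.2, 0.3, -0.5]
gripper_width: 1.004
```

```bash
python3 - <<'E'
from h import *
w=get_image("wrist");save("u_w",w,1.5);save("u_z",w,5,(150,140,300,250))
E
```

```text
(no output)
```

View pics/u_w.png

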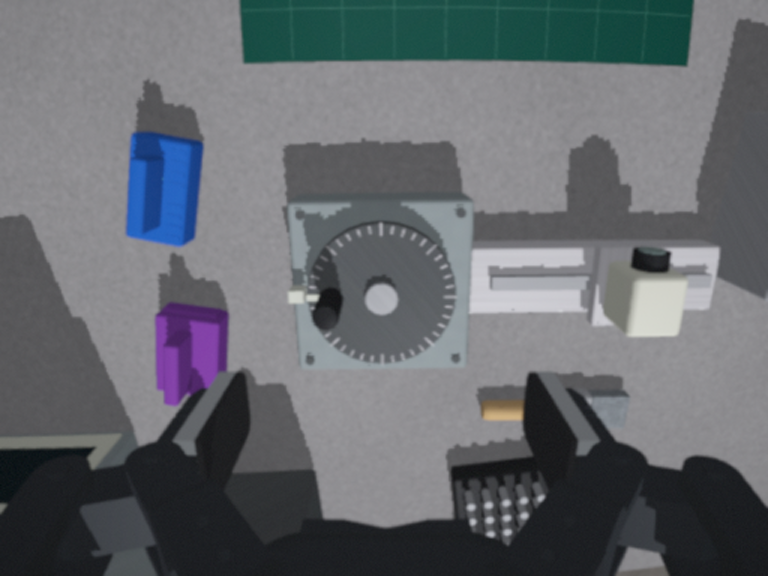

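View pics/u_z.png

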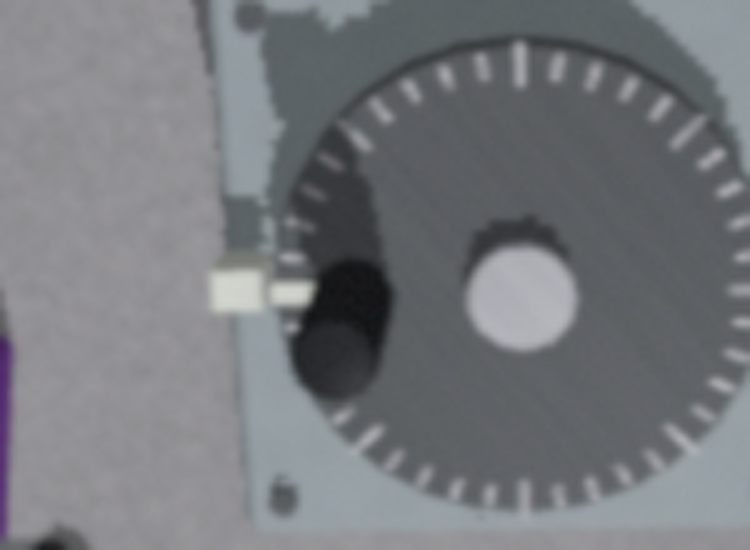

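Emit:
{"api": "carry_out", "payload": {"rows": [[-1,[0.05,0.013,-0.03],[0,0,0]],[-1,[0.1,0.025,-0.06],[0,0,0]],[-1,[0.15,0.04,-0.09],[0,0,0]],[-1,[0.2,0.05,-0.11],[0,0,0]],[-1,[0.256,0.063,-0.11],[0,0,0]],[-1,[0.256,0.063,-0.11],[0,0,0]],[-1,[0.256,0.063,-0.11],[0,0,0]],[-1,[0.256,0.063,-0.11],[0,0,0]]]}}

```text
clock: 27.02
tool_pos: [0.5485, -0.0389, 0.3956]
tcp_rot: [-0.0, 0.735, 0.678, -0.0]
wrist_force: [-0.5, -0.4, -0.0]
gripper_width: -0.003
```

```bash
python3 - <<'E'
from h import *
check("wrist",name="x_w"); print(todelta([.47,.37,.30],-.08))
E
```

```text
[ 0.54857175 -0.0389356   0.39584589]
mat (array([ 0.56015009, -0.01329096, -0.08172702]), np.float64(-0.37218543887138367))
module_plain [ 0.4508  0.0592 -0.0716] err mat mm [ 0.1 -1.7] yaw 0.01 iou cost 0.085
module_fin [ 0.5657  0.0503 -0.0626] err mat mm [ 0.4 -1.2] yaw 0.019 iou cost 0.089
module_vent [ 0.7056  0.0044 -0.0786] err mat mm [ 28.5 -35.5] yaw 0.003 iou cost 0.057
(array([ 0.4008, -0.1117,  0.0963]), array([-0.0001,  0.    , -0.0014]))
```

View pics/x_w.png

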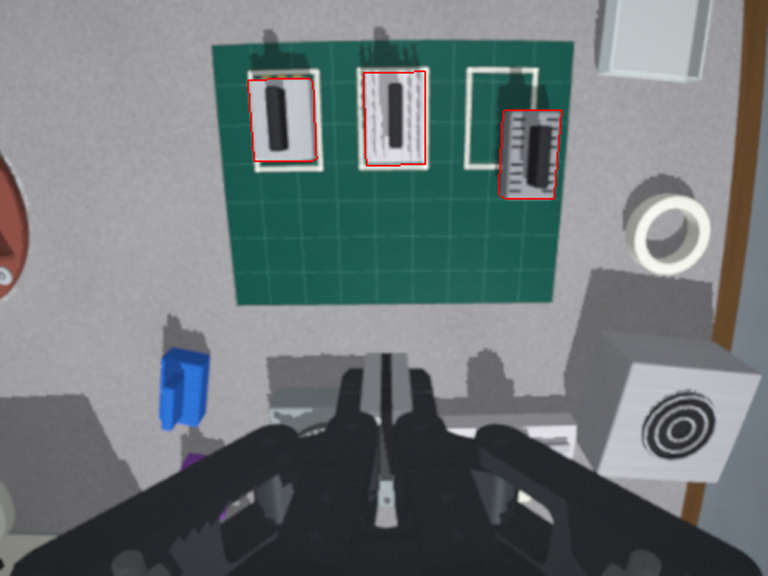

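```bash
python3 - <<'E'
from h import *
print(todelta([.704,.0035,.13],-.078))
E
```

```text
(array([0.0545, 0.1513, 0.2662]), array([-0.0001,  0.    , -0.0034]))
```

Emit:
{"api": "carry_out", "payload": {"rows": [[1,[0.02,0.05,0.05],[0,0,0]],[1,[0.04,0.09,0.1],[0,0,0]],[1,[0.054,0.13,0.15],[0,0,0]],[1,[0.054,0.151,0.2],[0,0,0]],[1,[0.054,0.151,0.25],[0,0,0]],[1,[0.054,0.151,0.266],[0,0,0]],[1,[0.054,0.151,0.266],[0,0,0]]]}}

```text
clock: 28.1
tool_pos: [0.7034, 0.0037, 0.1307]
tcp_rot: [-0.0, 0.735, 0.678, -0.0]
wrist_force: [0.9, -0.5, 0.9]
gripper_width: 1.0
```

```bash
python3 - <<'E'
from h import *
w=get_image("wrist");mw=camera_model("wrist"); n='module_vent'
L=cut_out("wrist",n)
d=min(L,key=lambda d:np.linalg.norm(onz(mw,[d['uv']],.04)[0,:2]-[.704,.004])); a=fit([(mw,d['region'])],n,(.704,.004,-.075)); print(a)
M=sil(mw,a[0],n,ss=1); cs,_=cv2.findContours(M,0,1); cv2.drawContours(w,cs,-1,(255,0,0),1)
save("y_w",w,1.5)
print(tool()[0],todelta([*a[0][:2],.0445],a[0][2]))
E
```

```text
(array([ 0.70630842,  0.00352402, -0.0676401 ]), np.float64(0.0235926879165842))
[0.70503894 0.00368086 0.1333762 ] (array([-0.    ,  0.0009,  0.0889]), array([ 0.0039,  0.0001, -0.0127]))
```

View pics/y_w.png

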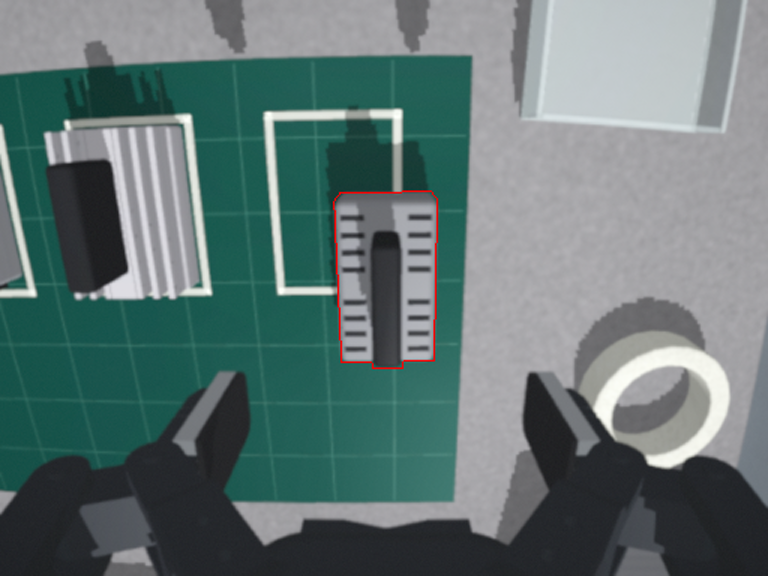

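Emit:
{"api": "carry_out", "payload": {"rows": [[1,[0,0.001,0.04],[0,0,-0.01]],[1,[0,0.001,0.07],[0,0,-0.01]],[1,[0,0.001,0.086],[0,0,-0.01]],[1,[0,0.001,0.086],[0,0,-0.01]],[-1,[0,0.001,0.086],[0,0,-0.01]],[-1,[0,0.001,0.086],[0,0,-0.01]],[-1,[0,0.001,0.086],[0,0,-0.01]],[-1,[0,0.001,0.086],[0,0,-0.01]],[-1,[0,0.001,0.086],[0,0,-0.01]],[-1,[0,0.001,0.086],[0,0,-0.01]]], "force": 40}}

```text
clock: 29.45
tool_pos: [0.7046, 0.004, 0.0445]
tcp_rot: [-0.0, 0.731, 0.682, -0.0]
wrist_force: [-2.4, -0.0, 4.4]
gripper_width: 0.15
```

```bash
python3 - <<'E'
from h import *
s=get_state();print(s['tool_pos'],s['gripper_width'],s['wrist_force'])
print(todelta([.6785,.0425,.045],-.071))
E
```

```text
[0.70458041 0.00399264 0.04445232] 0.15021170975627698 [-2.40447833 -0.04319663  4.39225262]
(array([ 0.0366, -0.0287, -0.0005]), array([-0.0002,  0.    ,  0.001 ]))
```

Emit:
{"api": "carry_out", "payload": {"rows": [[-1,[0.005,-0.004,0],[0,0,0]],[-1,[0.014,-0.011,0],[0,0,0]],[-1,[0.023,-0.018,0],[0,0,0]],[-1,[0.031,-0.024,0],[0,0,0]],[-1,[0.0365,-0.0285,0],[0,0,0]],[-1,[0.0365,-0.0285,0],[0,0,0]],[-1,[0.0365,-0.0285,0],[0,0,0]],[1,[0.0365,-0.0285,0],[0,0,0]],[1,[0.0365,-0.0285,0],[0,0,0]],[1,[0.0365,-0.0285,0],[0,0,0]],[1,[0.0365,-0.0285,-0.03],[0,0,0]],[1,[0.0365,-0.0285,-0.085],[0,0,0]]]}}

```text
clock: 30.95
tool_pos: [0.6771, 0.0422, 0.1279]
tcp_rot: [-0.002, 0.732, 0.682, -0.002]
wrist_force: [1.4, -0.1, -0.7]
gripper_width: 0.998
```

```bash
python3 - <<'E'
from h import *
print(todelta([.55,-.04,.40],-.071))
E
```

```text
(array([-0.091 , -0.1223, -0.2715]), array([-0.0048,  0.0002,  0.0007]))
```

Emit:
{"api": "carry_out", "payload": {"rows": [[-1,[-0.02,-0.03,-0.05],[0,0,0]],[-1,[-0.04,-0.06,-0.1],[0,0,0]],[-1,[-0.06,-0.08,-0.15],[0,0,0]],[-1,[-0.08,-0.11,-0.2],[0,0,0]],[-1,[-0.09,-0.12,-0.25],[0,0,0]],[-1,[-0.09,-0.122,-0.27],[0,0,0]],[-1,[-0.09,-0.122,-0.27],[0,0,0]]]}}

```text
clock: 31.82
tool_pos: [0.5514, -0.0393, 0.4007]
tcp_rot: [0.001, 0.732, 0.682, 0.001]
wrist_force: [0.0, 0.5, -0.8]
gripper_width: 0.001
```

```bash
python3 - <<'E'
from h import *
check("wrist",name="z_w"); print(todelta([.47,.37,.30],-.08))
E
```

```text
[ 0.55111857 -0.03900815  0.39911146]
mat (array([ 0.55894876, -0.01193044, -0.07026635]), np.float64(-0.3865017890930176))
module_plain [ 0.4505  0.0595 -0.0515] err mat mm [ 1.9 -1.4] yaw 0.019 iou cost 0.068
module_fin [ 0.5653  0.0512 -0.0719] err mat mm [ 1.9 -1.6] yaw -0.002 iou cost 0.103
module_vent [ 0.678   0.0447 -0.066 ] err mat mm [-0.2 -0.2] yaw 0.004 iou cost 0.055
(array([ 0.402 , -0.1086,  0.0981]), array([-0.0024, -0.0003,  0.0102]))
```

View pics/z_w.png

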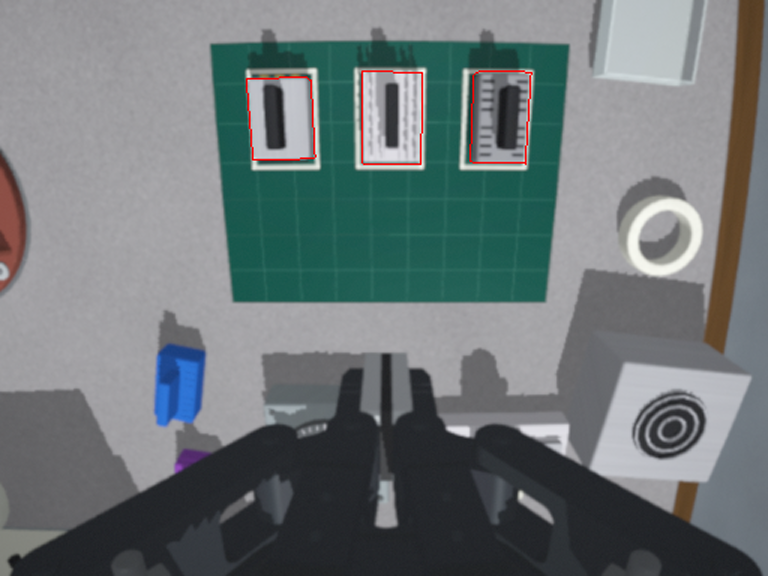

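All three back within 2 mm. On to the keys.

Emit:
{"api": "carry_out", "payload": {"rows": [[-1,[0.05,-0.013,0.01],[0,0,0]],[-1,[0.1,-0.026,0.02],[0,0,0]],[-1,[0.15,-0.04,0.03],[0,0,0]],[-1,[0.2,-0.053,0.04],[0,0,0]],[-1,[0.25,-0.066,0.06],[0,0,0]],[-1,[0.3,-0.08,0.08],[0,0,0]],[-1,[0.35,-0.095,0.095],[0,0,0]],[-1,[0.4,-0.109,0.095],[0,0,0]],[-1,[0.4,-0.109,0.095],[0,0,0]],[-1,[0.4,-0.109,0.095],[0,0,0]],[-1,[0.4,-0.109,0.095],[0,0,0]]]}}

```text
clock: 33.4
tool_pos: [0.4704, 0.3667, 0.3041]
tcp_rot: [0.0, 0.732, 0.681, -0.0]
wrist_force: [0.8, -0.4, 0.3]
gripper_width: -0.003
```

```bash
python3 - <<'E'
from h import *
print(tool()[0]); w=get_image("wrist"); np.savez("k1.npz",im=w,**camera_model("wrist")); save("k1",w,1.5)
E
```

```text
[0.47039331 0.36673747 0.30407169]
```

View pics/k1.png

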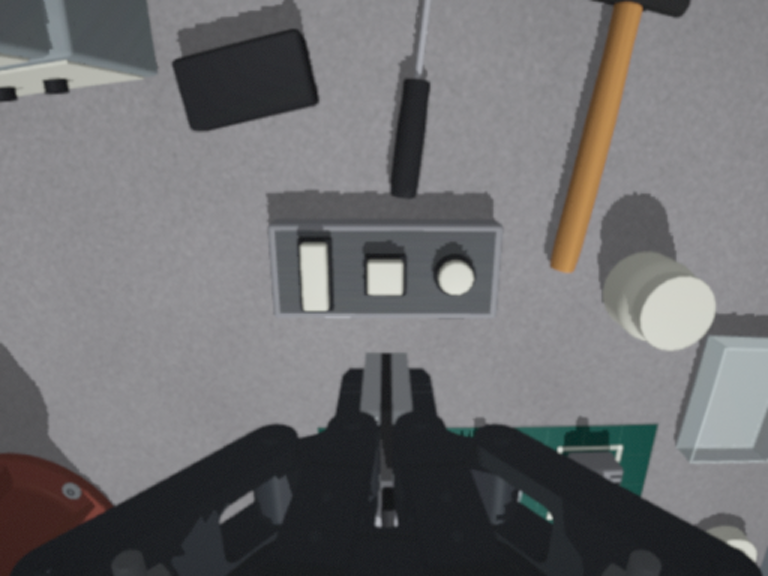

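```bash
python3 - <<'E'
from h import *
m=camera_model("wrist")
for n,uv in (("bar",(314,276)),("sq",(385,277)),("rd",(456,278))): print(n,onz(m,[np.array(uv)/1.5],.048)[0].round(4))
q=onz(m,[np.array((456,278))/1.5],.048)[0]; print(todelta([q[0],q[1],.11]))
E
```

```text
bar [0.4067 0.3282 0.048 ]
sq [0.4684 0.3229 0.048 ]
rd [0.5302 0.3175 0.048 ]
(array([-0.0448,  0.0631,  0.1943]), None)
```

Emit:
{"api": "carry_out", "payload": {"rows": [[-1,[-0.02,0.03,0.05],[0,0,0]],[-1,[-0.045,0.063,0.1],[0,0,0]],[-1,[-0.045,0.063,0.15],[0,0,0]],[-1,[-0.045,0.063,0.19],[0,0,0]],[-1,[-0.045,0.063,0.19],[0,0,0]],[-1,[-0.045,0.063,0.19],[0,0,0]]]}}

```text
clock: 34.2
tool_pos: [0.5309, 0.3185, 0.1162]
tcp_rot: [0.0, 0.732, 0.682, 0.001]
wrist_force: [-0.4, 0.0, -0.3]
gripper_width: 0.002
```

```bash
python3 - <<'E'
from h import *
print(tool()[0]); w=get_image("wrist"); np.savez("k2.npz",im=w,**camera_model("wrist")); save("k2",w,1.5)
E
```

```text
[0.53090848 0.31848929 0.11617716]
```

View pics/k2.png

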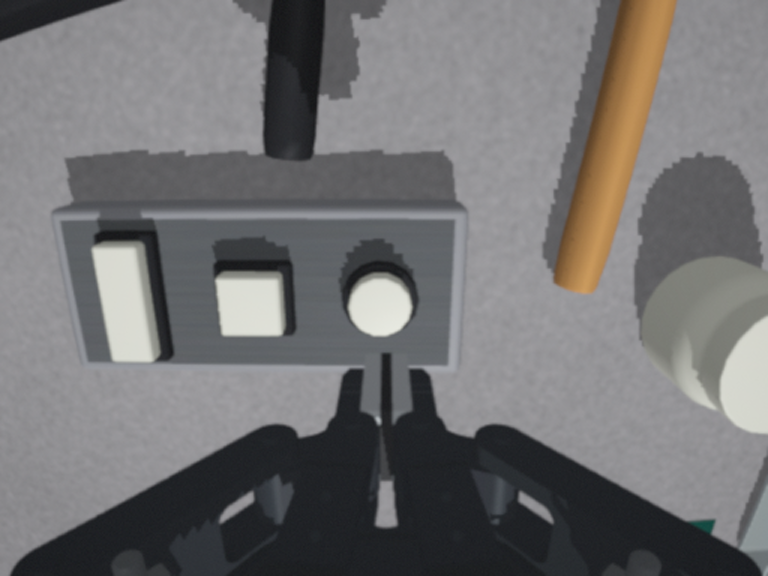

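```bash
python3 - <<'E'
from h import *
ms=[]
for f in ("k1.npz","k2.npz"):
    a=np.load(f); ms.append({k:(a[k] if a[k].ndim else float(a[k])) for k in a.files if k!='im'})
for n,u,v in (("bar",(314,276),(127,301)),("sq",(385,277),(251,304)),("rd",(456,278),(380,305))):
    x,e=tri([(ms[0],np.array(u)/1.5),(ms[1],np.array(v)/1.5)]); print(n,x.round(4),np.round(e,4),onz(ms[1],[np.array(v)/1.5],.048)[0].round(4))
print(todelta([.529,.318,.055]),todelta([.529,.318,.041]))
E
```

```text
bar [0.406  0.3274 0.0439] [0.0003 0.0003] [0.4085 0.329  0.048 ]
sq [0.4683 0.3223 0.0456] [0.0002 0.0002] [0.4691 0.3233 0.048 ]
rd [0.5302 0.3177 0.0471] [0.0005 0.0005] [0.5301 0.3185 0.048 ]
(array([-0.0011, -0.0023,  0.0616]), None) (array([-0.0011, -0.0024,  0.0756]), None)
```

Emit:
{"api": "carry_out", "payload": {"rows": [[-1,[0,-0.001,0.04],[0,0,0]],[-1,[0,-0.001,0.062],[0,0,0]],[-1,[0,-0.001,0.068],[0,0,0]],[-1,[0,-0.001,0.072],[0,0,0]],[-1,[0,-0.001,0.074],[0,0,0]],[-1,[0,-0.001,0.074],[0,0,0]]]}}

```text
clock: 35.0
tool_pos: [0.5296, 0.319, 0.042]
tcp_rot: [0.0, 0.731, 0.682, 0.001]
wrist_force: [-2.8, -1.3, 8.8]
gripper_width: 0.004
```

Emit:
{"api": "carry_out", "payload": {"rows": [[-1,[0,0,-0.01],[0,0,0]],[-1,[0,0,-0.035],[0,0,0]],[-1,[0,-0.03,-0.035],[0,0,0]],[-1,[0,-0.061,-0.035],[0,0,0]],[-1,[0,-0.061,-0.035],[0,0,0]],[-1,[0,-0.061,-0.012],[0,0,0]],[-1,[0,-0.061,-0.006],[0,0,0]],[-1,[0,-0.061,-0.002],[0,0,0]],[-1,[0,-0.061,0],[0,0,0]],[-1,[0,-0.061,0],[0,0,0]]]}}

```text
clock: 36.25
tool_pos: [0.4685, 0.3228, 0.0419]
tcp_rot: [0.0, 0.731, 0.682, 0.0]
wrist_force: [-4.9, -4.6, 15.1]
gripper_width: 0.001
```

Emit:
{"api": "carry_out", "payload": {"rows": [[-1,[0,0,-0.01],[0,0,0]],[-1,[0,0,-0.035],[0,0,0]],[-1,[0,-0.03,-0.035],[0,0,0]],[-1,[0,-0.062,-0.035],[0,0,0]],[-1,[0,-0.062,-0.035],[0,0,0]],[-1,[0,-0.062,-0.012],[0,0,0]],[-1,[0,-0.062,-0.006],[0,0,0]],[-1,[0,-0.062,-0.002],[0,0,0]],[-1,[0,-0.062,0],[0,0,0]],[-1,[0,-0.062,0],[0,0,0]]]}}

```text
clock: 37.5
tool_pos: [0.4067, 0.3271, 0.0419]
tcp_rot: [0.0, 0.732, 0.682, 0.0]
wrist_force: [-4.2, -3.2, 16.7]
gripper_width: -0.003
```

```bash
python3 - <<'E'
from h import *
print(get_state()['wrist_force'])
w=get_image("wrist"); save("k3",w,1.5)
E
```

```text
[-4.24358806 -3.16246511 16.73075418]
```

View pics/k3.png

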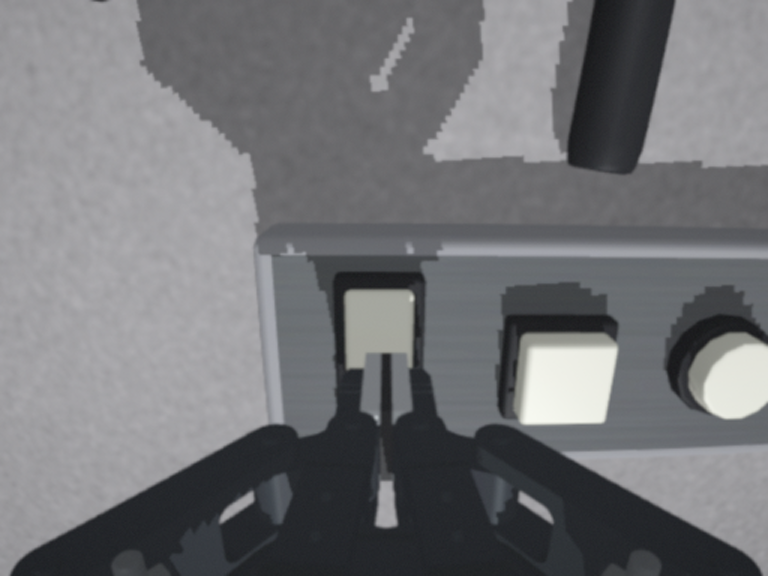

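Emit:
{"api": "carry_out", "payload": {"rows": [[-1,[0,0,-0.02],[0,0,0]],[-1,[0,0,-0.07],[0,0,0]],[1,[-0.01,0,-0.13],[0,0,0]],[1,[-0.05,0.02,-0.17],[0,0,0]],[1,[-0.1,0.04,-0.21],[0,0,0]],[1,[-0.15,0.06,-0.25],[0,0,0]],[1,[-0.2,0.08,-0.28],[0,0,0]],[1,[-0.25,0.1,-0.31],[0,0,0]],[1,[-0.3,0.12,-0.34],[0,0,0]],[1,[-0.35,0.14,-0.37],[0,0,0]],[1,[-0.4,0.15,-0.388],[0,0,0]],[1,[-0.4275,0.15,-0.388],[0,0,0]]]}}

```text
clock: 39.05
tool_pos: [0.5267, -0.1129, 0.4297]
tcp_rot: [0.001, 0.732, 0.681, 0.0]
wrist_force: [0.8, 0.4, -1.1]
gripper_width: 1.0
```

Emit:
{"api": "carry_out", "payload": {"rows": [[1,[0,0,0],[0,0,0]],[1,[0,0,0],[0,0,0]]]}}

```text
clock: 39.3
tool_pos: [0.5258, -0.1093, 0.4285]
tcp_rot: [-0.0, 0.731, 0.682, 0.0]
wrist_force: [0.1, 0.1, -0.2]
gripper_width: 1.001
```

```bash
python3 - <<'E'
from h import *
check("wrist",name="zz_w"); save("zz_s",get_image("scene"),1.5)
w=get_image("wrist"); save("zz_z",w,5,(140,200,290,310))
E
```

```text
[ 0.52577208 -0.10898036  0.42846607]
mat (array([ 0.56095653, -0.01158472, -0.06826566]), np.float64(-0.3591505289077759))
module_plain [ 0.4517  0.0594 -0.0691] err mat mm [ 1.1 -1.7] yaw -0.001 iou cost 0.068
module_fin [ 0.5659  0.0547 -0.0705] err mat mm [0.4 1.4] yaw -0.002 iou cost 0.068
module_vent [ 0.6805  0.0437 -0.0684] err mat mm [ 0.5 -1.6] yaw -0.0 iou cost 0.046
```

View pics/zz_w.png

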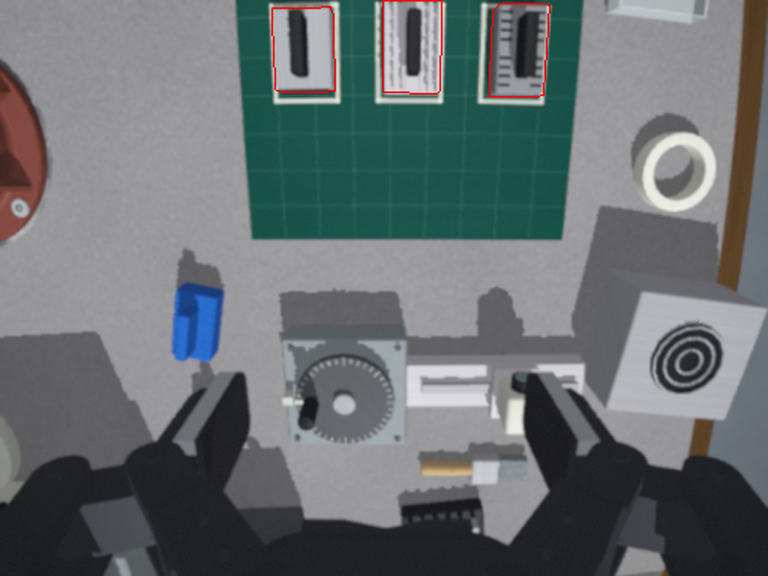

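View pics/zz_z.png

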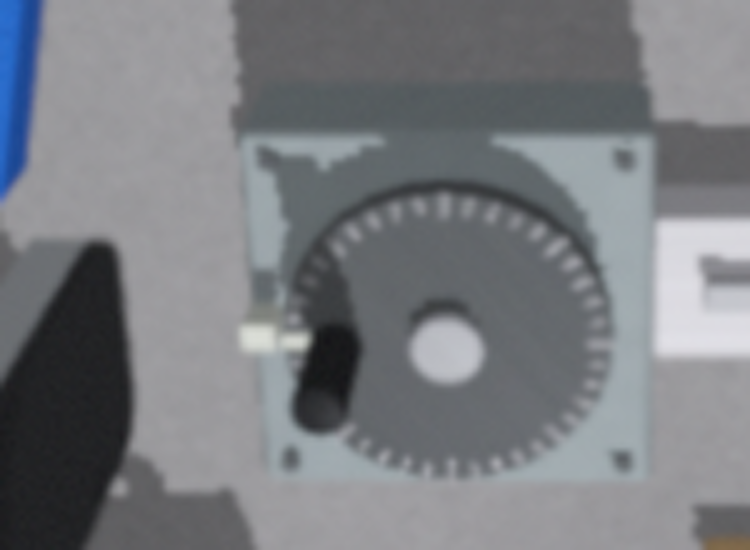

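View pics/zz_s.png

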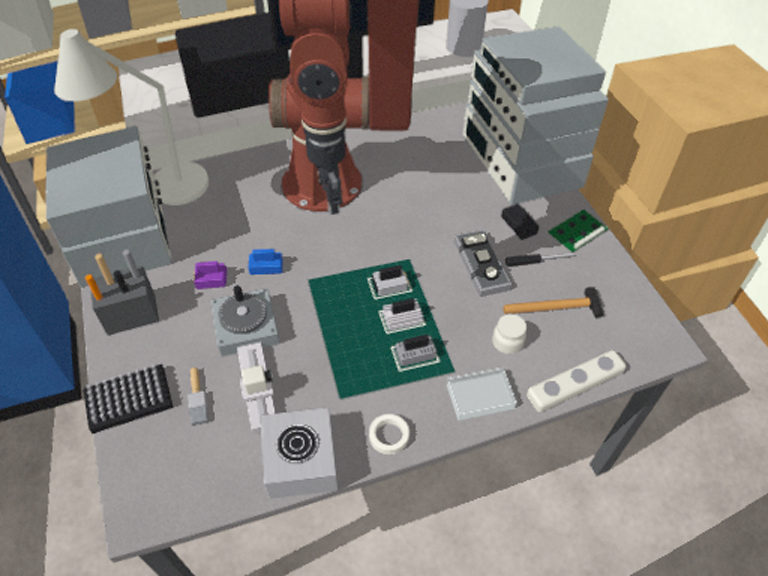

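The three modules lie in the outlines, and the mark (zoom px 293,340) lines up with the block (258,337). The keys are up, the bystanders are in place and the arm is clear. Handing in.

```bash
python3 -c "
from plant import *
print(job_done())"
```

```text
the job is handed in; nothing more can be done
None
```

I finished the job and handed it in at about 39 s of the 208 s allowed. No verdict was reported.

**Modules:** I slid each one by its grip bar, without lifting: plain into outline0, fin into outline1, vent into outline2. The blue and purple look-alikes were off the mat, so I left them. The vent module was later knocked about 45 mm out of its outline. I noticed before pressing the keys and slid it back. The last check put all three within about 2 mm and 0.01 rad of their outlines.

**Handwheel:** I turned it anticlockwise to about 1.4 rad past the index, then clockwise back to the mark. The last picture shows the mark in line with the index block. I couldn't read the slack directly. The return turn was about 1.4 rad, far more than the 0.45 rad of play, and nothing visibly moved the mark on release.

**Keys:** I pressed round, square, then bar. Each went down to 42 mm, which is full travel, with 9 to 17 N on the wrist. In the last scene picture they look up and the other things on the bench look unmoved, though I didn't measure either.

**Disagreements:** The wheel axis from the cameras and from the arm's own circle differed by about 2 to 3 mm. I set the final stop by the picture. Views of the same module also differed by up to about 5 mm early on, and the triangulated key heights came out 1 to 4 mm below the stated 48 mm.

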